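# Put the shop's new learning clock on show

### The arm

A 7-joint arm with a two-finger parallel gripper is mounted at the origin on the work surface. World frame = base frame: x ahead of the robot, y to its left, z up, the work surface at z = 0. Lengths are in m, angles in rad, forces in N, time in s.
With the tool pointing down it reaches from about 0.425 to 0.925 m from the base axis. Payload 6.8 kg.
Tool frame: the origin (TCP) lies on the centre line of the jaws, within the pads' length; the fingertips stand 8 mm ahead of it and the grasp point (between the pads) lies 11 mm behind it; z points along the fingers, y is the line along which they close (so a half turn about z gives the same grasp; the last joint's range is limited). The gripper opens to 85 mm and grips with 20 to 120 N. Pads are 22 mm wide; open, the fingers measure 114 mm over their backs; the gripper's body (76 mm by 85 mm) begins 54 mm behind the grasp point. The pads swing forward as they close: fully open they stand 13 mm farther back than shut.
Start: joints at [-1.297, 0.477, 0.022, 1.555, -0.011, 1.109, -0.083], TCP at [0.251, 0.626, 0.239] pointing down, gripper open.
Joint ranges: [-2.96, 2.96], [-0.34, 2.1], [-1.41, 1.46], [0.24, 2.44], [-1.37, 4.51], [0.17, 1.92], [-2.96, 2.96]. Speed limits (rad/s): [2.39, 2.39, 3.14, 3.14, 3.14, 3.14, 3.14].

### API

Orientations are given as a rotation vector (axis times angle).
In Python, from plant import status, read_camera, ctrl, boxes_of, place_of gives the robot as it stands. The module is installed in compiled form; this text tells all that it offers.
- The arm moves only by the tool servo_tool, never from a script. Its argument "plan" is text: rows parted by semicolons, each of 7 numbers parted by spaces: the shift along the tool's x, y, z in mm, then the turn, a rotation vector about the tool's x, y, z in degrees, then the opening, from 0 (shut) to 1 (fully open). In form: x y z wx wy wz hand; .... A call has exactly 5 rows; each row is the pose to reach, as a shift and turn from the pose commanded when the call began, along the tool's axes at that moment; what a row does not reach only later rows make up. A row lasts 1/8 s, in which the tool goes at most 62.5 mm and 10.7 degrees, less where a joint would pass 70% of its speed; a pose out of reach is approached as far as the arm can. A call with a gripper value outside its range is refused whole. The fingers move at their own pace and stop on an object; "newtons" is the grip in N (left out, the last holds). Time passes only in rows, so rows that repeat a pose let the fingers close, or fill a call up. It gives the time, the measured TCP pose, the force, the opening and the grip force at its end, in the units of the state.
- status.sense(): the state, without advancing time (a new reading comes with each control period).
- read_camera(name): name is "scene" or "side" or "wrist"; returns a dict with "image" (400x640x3 uint8, red, green, blue), "mtx" (3x3 intrinsics, pixels), "rvec" (rotation vector, rad) and "tvec" (3), from world to camera coordinates, as OpenCV has them. Camera axes: x right, y down, z forward; pixel columns grow to the right and rows downward; lengths in m; the calibration is good to about 2 mm. A picture is of the moment at which its call begins. There is no depth.
- ctrl.hand_in(): hands the job in; it is judged then, once.
Trained networks look in the newest picture that a camera, given by its name, has taken for a name from the list of things; names that differ only in an ending like _2 or _b are one class to them, and where a whole thing is asked for, a point or a joint stands for the part that bears it (a point fixed in the world has none). Each returns a list of dicts, best first, with "confidence" (0 to 1); they miss things now and then, are a little off and sometimes report something else, mostly with a low value. They report only what shows in the picture. A call takes as long as a camera call.
- boxes_of(camera, label): "centre" ([row, column] in pixels, amid what is visible of it).
- place_of(camera, label): "centre" ([row, column] in pixels: a listed point, or the origin of a listed thing).
The state is a dict: "clock": time; "joints": joint angles; "qd": joint speeds; "joint_torque": joint torques, N m; "tcp_pos": TCP position; "orientation": TCP orientation; "ft_force": force on the tool from outside, world axes, zero at the start; "moment": the same for the moment, N m; "opening": opening from 0.0 (shut) to 1.0 (fully open); "gripper_force": force on a finger pad.
Only numpy, scipy, OpenCV 4.12 (cv2) and the standard library are available. Lean on these libraries where they do the work, as an engineer would, in place of code of your own. Each camera call takes 0.05 s, during which the arm holds its last target. There are 200 camera calls.

### The job

Get the learning clock ready for the shop counter: put every wooden token that is there into the token box, then slide the box's red lid shut until it wedges tight in its tapered way. Turn the clock's orange minute knob until its hand points at the red marker without disturbing the blue hour ring under it, and clear all the foam and cardboard packing chunks into the blue bin. Leave the other toys where they are.

Things in the scene. Friction and masses are not known exactly. Their poses are not given: they have to be found in the camera images.
- clock: round wooden learning clock lying face up, fixed to the counter, 190 mm across, 22 mm thick, white face with 12 black ticks. Origin: centre of its underside, on the axis of both knobs, z up.
- hour_ring (a joint): angle of the blue outer knob (hour ring), rad, growing anticlockwise from above, range -3.1 to 3.1. A disc 100 mm across, from 23 to 46 mm above the counter, with a small yellow pointer 3 mm thick on top. It turns at a touch (0.02 N m) and must keep its angle.
- hour_tip (a point): outer end of the yellow hour pointer on the blue ring, 45 mm from the axis, 47 mm above the counter.
- minute_knob (a joint): angle of the orange inner knob (minute knob), rad, growing anticlockwise from above, range -3.1 to 3.1; at 0 its hand points along the clock's x axis. It stays where it is left (friction 0.03 N m). It is at first 0.8 to 2.9 rad clockwise of the marker, and nothing stops it on the anticlockwise way there.
- knob_top (a point): top centre of the orange knob's grip bar, 83 mm above the counter, on the clock's axis. The bar is 40 mm long (along the hand), 14 mm thick and 30 mm high (53 to 83 mm above the counter); grip it across the 14 mm.
- minute_tip (a point): tip of the orange minute hand, 66 mm from the axis, 52 mm above the counter. The thin hand lies in line with the grip bar, just above the ring.
- marker_tip (a point): inner point of the red diamond-shaped marker on the clock's face, 66 mm from the axis: the hand's tip must come right above it. The marker does not move.
- token_box: wooden box, fixed, tapered dovetail way on top. Origin: centre of underside; y along the way, z up. 130 (x) x 172 (y) mm, 63 mm high over the dark rails. Inside: floor 6 mm up, y -86 to 79 mm, x -40 to 40 mm or wider (narrowest at -y). The lid slides on the wall tops, 48 mm up (the -y end wall too is 48 mm high), shutting towards -y; while open it leaves y -86 to about -4 mm uncovered.
- lid: red sliding lid, 8 mm thick, 160 mm long (y), 115 to 93 mm wide, narrow end to -y, held under the rails. Origin: centre of underside, 48 mm above the counter. In the box's frame it starts 76 to 84 mm open (y) and wedges at y = 0; pushing on at 12 to 20 N gains only a few mm. Grip bar at its middle: 50 mm along x, 14 mm along y, top 82 mm above the counter; grip it across y.
- bin: blue open waste bin, fixed, 160 x 160 mm, 70 mm high, walls 5 mm. Origin: centre of its underside.
- bin_in (a point): centre of the bin's inner floor, axes as the bin.
- foam_a: white foam block, 52 x 34 x 32 mm (x, y, z). Origin at the centre of its underside, z up. It may be absent.
- foam_b: white L-shaped foam chunk, 50 x 34 x 34 mm overall: 16 mm high, with a 34 mm high upright from x = -25 to -5 mm, 34 mm wide in y throughout (x, y, z). Origin at the centre of its underside, z up. It may be absent.
- foam_c: white foam lump with rounded edges, 40 x 36 x 30 mm (x, y, z). Origin at the centre of its underside, z up. It may be absent.
- card_a: brown cardboard packing block, 48 x 32 x 30 mm (x, y, z). Origin at the centre of its underside, z up. It may be absent.
- card_b: brown stepped cardboard chunk, 46 x 34 x 32 mm overall: 14 mm high, with a 32 mm high middle from x = -11 to 11 mm, 34 mm wide in y throughout (x, y, z). Origin at the centre of its underside, z up. It may be absent.
- token_red: red round wooden token, 32 mm across, 28 mm high. Origin at the centre of its underside, z up. It may be absent.
- token_green: green square wooden token, 30 x 30 x 28 mm (x, y, z). Origin at the centre of its underside, z up. It may be absent.
- token_yellow: yellow round wooden token with a bevelled top, 32 mm across up to 20 mm, 20 mm across at its top, 28 mm high. Origin at the centre of its underside, z up. It may be absent.
- toy_car: bystander: green toy car, 70 x 44 mm, 42 mm high, origin under its middle; not to be disturbed.
- duck: bystander: yellow toy duck, 50 x 34 mm, 55 mm high, origin under its middle; not to be disturbed.
- ring_tower: bystander: stacking tower, 60 mm across, 69 mm high, origin under its middle; not to be disturbed.

How it is judged:
By the outcome, as a careful person would: the job done as asked, in the order asked, and still so for the second after the job is handed in, with the robot touching nothing.
Of foam_a, foam_b, foam_c, card_a, card_b only 3 to 5 are there at a start; the rules pass over those that are not, and their reading is None.
Of token_red, token_green, token_yellow only 1 to 2 are there at a start; the rules pass over those that are not, and their reading is None.
At some moment in a run one of foam_a, foam_b, foam_c, card_a, card_b may be knocked a few centimetres aside while the robot is not near it.
Once in a run the grip may slacken for a moment while it holds something.
It also fails if it takes over 210 s, if anything falls off the work surface, if the arm or the gripper's body presses on something with over 40 N, if the wrist force passes 120 N, or if a joint passes its speed limit or range.

## Working session

There is one attempt and no reset: what is moved stays moved. The work goes in short steps, Python scripts to look and compute and a tool call to move; the robot and the scene stay as the last step left them, time stands still between calls to the robot, and variables do not carry over. Pictures are saved under pics/ and viewed, at most 14 in all, crops included, and the job is handed in when it is done.

Besides the shell and the picture viewer there is one more tool, called after "Call:" as name(argument=value, ...) on one line, values as JSON. servo_tool: Moves the arm, as the interface text tells. Its arguments: {"type":"object","properties":{"plan":{"type":"string"},"newtons":{"type":"number"}},"required":["plan"]}

```bash
mkdir -p pics
cat > h.py <<'E'
import numpy as np, cv2
from plant import status, read_camera, ctrl, boxes_of, place_of
def cam(n):
    c=read_camera(n); R=cv2.Rodrigues(np.array(c["rvec"],float))[0]; return c,R,np.array(c["tvec"],float).ravel(),np.array(c["mtx"],float)
def ray(C,rc):
    c,R,t,K=C; d=R.T@np.linalg.inv(K)@np.array([rc[1],rc[0],1.]); return -R.T@t,d
def at(C,rc,z):
    o,d=ray(C,rc); return o+d*(z-o[2])/d[2]
def pix(C,p):
    c,R,t,K=C; q=K@(R@np.array(p,float)+t); return q[1]/q[2],q[0]/q[2]
def save(C,n,crop=None,s=1):
    im=C[0]["image"]
    if crop: im=im[crop[0]:crop[1],crop[2]:crop[3]]
    im=cv2.resize(im,None,fx=s,fy=s); cv2.imwrite("pics/"+n,im[:,:,::-1])
def tool():
    s=status.sense(); return np.array(s["tcp_pos"]),cv2.Rodrigues(np.array(s["orientation"],float))[0],s
E
cat > a.py <<'E'
from h import *
p,R,s=tool(); print(s["clock"],p.round(4),R.round(3).tolist(),s["opening"])
Z=dict(clock=0,hour_tip=.047,knob_top=.083,minute_tip=.052,marker_tip=.022,token_box=0,lid=.048,bin=0,bin_in=.005,foam_a=0,foam_b=0,foam_c=0,card_a=0,card_b=0,token_red=0,token_green=0,token_yellow=0,toy_car=0,duck=0,ring_tower=0)
for n in ["scene","side"]:
    C=cam(n); save(C,n+"0.png"); print(n,"cam at",(-C[1].T@C[2]).round(3))
    for l,z in Z.items():
        for d in place_of(n,l)[:3]:
            if d["confidence"]>.25: print(n,l,round(d["confidence"],2),np.round(d["centre"],1),at(C,d["centre"],z)[:2].round(4))
E
python3 a.py
```

```text
0.0 [0.2513 0.6259 0.2383] [[-0.928, 0.373, -0.001], [0.373, 0.928, -0.002], [-0.0, -0.002, -1.0]] 0.9996104061075076
scene cam at [1.301 0.599 0.876]
scene clock 0.83 [237.9 300. ] [0.6137 0.02  ]
scene clock 0.42 [227.8 214.4] [ 0.7166 -0.1763]
scene hour_tip 0.91 [214.1 286.1] [ 0.6056 -0.0293]
scene hour_tip 0.28 [220.2 413.1] [0.4348 0.2328]
scene knob_top 0.66 [210.5 298.5] [0.6079 0.0132]
scene minute_tip 0.82 [234.2 279.6] [0.6738 0.0082]
scene marker_tip 0.55 [235.4 324.4] [0.5882 0.0764]
scene marker_tip 0.46 [148.  276.2] [ 0.373  -0.2646]
scene token_box 0.91 [181. 227.] [ 0.5591 -0.2892]
scene token_box 0.66 [165.8 280.7] [ 0.4115 -0.2154]
scene lid 0.59 [173.7 243.4] [ 0.5496 -0.2281]
scene bin 0.98 [278.3 420.3] [0.5502 0.3221]
scene bin_in 0.54 [233.8 296.7] [0.6112 0.0075]
scene foam_a 0.72 [182.4 301.1] [ 0.4371 -0.118 ]
scene foam_a 0.7 [207.2 345.2] [0.4497 0.0426]
scene foam_a 0.5 [166.1 283. ] [ 0.4085 -0.2091]
scene foam_b 0.72 [182.4 301.1] [ 0.4371 -0.118 ]
scene foam_b 0.7 [207.2 345.2] [0.4497 0.0426]
scene foam_b 0.5 [166.1 283. ] [ 0.4085 -0.2091]
scene f
[... 1374 characters left out ...]
4 359.9] [0.6155 0.0035]
side foam_c 0.72 [321.3 331.3] [ 0.414  -0.2191]
side foam_c 0.72 [286.  316.1] [ 0.4259 -0.132 ]
side card_a 0.91 [370.6 314.9] [ 0.3382 -0.2929]
side card_a 0.74 [249.3 310.3] [ 0.4593 -0.0413]
side card_a 0.73 [184.  356.2] [0.6528 0.0827]
side card_b 0.91 [370.6 314.9] [ 0.3382 -0.2929]
side card_b 0.74 [249.3 310.3] [ 0.4593 -0.0413]
side card_b 0.73 [184.  356.2] [0.6528 0.0827]
side token_green 0.78 [203.  268.2] [0.4342 0.1306]
side toy_car 0.57 [154.3 358.8] [0.7149 0.173 ]
side duck 0.84 [247.4 439.5] [ 0.7144 -0.1761]
side duck 0.62 [202.6 267.1] [0.4324 0.133 ]
side duck 0.57 [189.8 232.8] [0.3757 0.2128]
side ring_tower 0.78 [173.3 406.7] [0.7849 0.0531]
```

View pics/scene0.png

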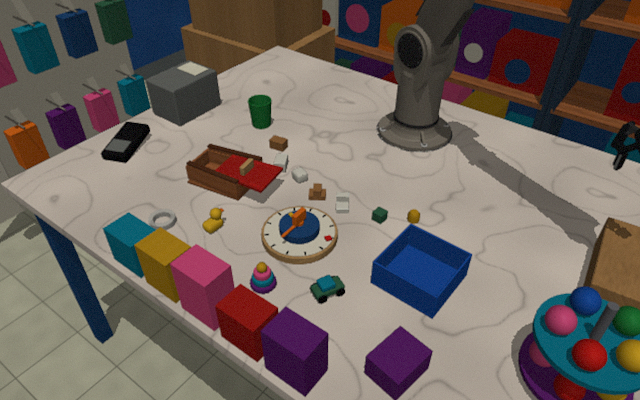

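View pics/side0.png

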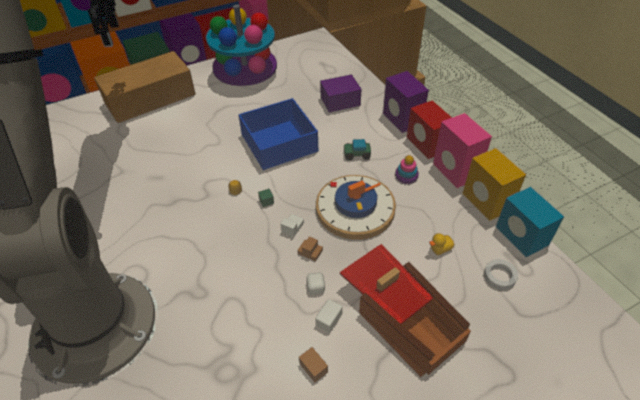

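The scene and side pictures show all five packing chunks in an arc in front of the base: brown block at scene (278,143), foams at about (281,160), (300,174) and (342,204), and a brown stepped chunk at (317,190). The green token is at (380,215) and the yellow one at (413,216). The lid is open with its grip bar at (246,166), and the clock is at (300,233).

Call:
servo_tool(plan="-40 -36 -6 0 0 0 1; -80 -72 -12 0 0 0 1; -120 -108 -18 0 0 0 1; -160 -144 -24 0 0 0 1; -200 -180 -30 0 0 0 1")

```text
clock: 2.72
tcp_pos: [0.3708, 0.3832, 0.2698]
orientation: [0.596, 3.084, 0.001]
ft_force: [1.5, 0.6, 0.5]
opening: 1.0
gripper_force: 0.0
```

Call:
servo_tool(plan="-40 -36 -6 0 0 0 1; -80 -72 -12 0 0 0 1; -120 -108 -18 0 0 0 1; -160 -150 -24 0 0 0 1; -180 -180 -30 0 0 0 1")

```text
clock: 3.35
tcp_pos: [0.471, 0.1477, 0.2998]
orientation: [0.601, 3.083, 0.0]
ft_force: [0.2, 1.2, -0.4]
opening: 1.002
gripper_force: 0.0
```

```bash
cat > b.py <<'E'
from h import *
import sys
n=sys.argv[1]; zs=float(sys.argv[2]) if len(sys.argv)>2 else 0
p,R,s=tool(); print(s["clock"],p.round(4),R.round(3).tolist(),np.round(s["joints"],2),np.round(s["ft_force"],1),round(s["opening"],3))
C=cam("wrist"); save(C,n); print("cam at",(-C[1].T@C[2]).round(3),C[1].round(2).tolist(),C[3][0,0])
for rc in [(0,0),(0,639),(399,0),(399,639)]: print(at(C,rc,0)[:2].round(3))
E
python3 b.py w1.png
```

```text
3.35 [0.471  0.1477 0.2998] [[-0.927, 0.376, 0.001], [0.376, 0.927, -0.0], [-0.001, 0.0, -1.0]] [-0.68  0.11  0.28  1.92 -0.03  1.12  0.79] [ 0.2  1.2 -0.4] 1.002
cam at [0.406 0.174 0.435] [[0.38, 0.93, 0.0], [0.89, -0.36, 0.27], [0.25, -0.1, -0.96]] 327.21349944830894
[ 0.153 -0.128]
[0.435 0.568]
[ 0.639 -0.494]
[1.041 0.492]
```

View pics/w1.png

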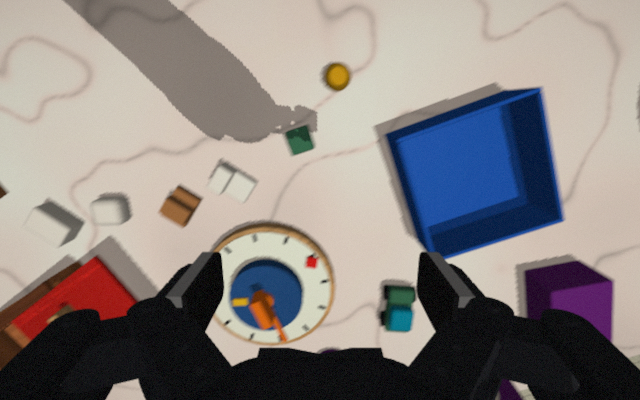

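The wrist picture shows the green token at (300,140), yellow token (337,76), L-shaped foam (232,180), stepped card (180,205), foam lump (110,208), foam block (53,222), the bin and clock; the marker at (312,262).

```bash
cat > h2.py <<'E'
from h import *
def ortho(C,z,x0,x1,y0,y1,s=2):
    # image: row = (x1-x)*1000*s, col=(y1-y)*1000*s  (x up, y left)
    c,R,t,K=C; M=K@np.column_stack([R[:,0],R[:,1],R[:,2]*z+t])
    k=1000*s; A=np.array([[0,-1/k,x1],[-1/k,0,y1],[0,0,1.]])
    return cv2.warpPerspective(c["image"],M@A,(int((y1-y0)*k),int((x1-x0)*k)),flags=cv2.INTER_LINEAR|cv2.WARP_INVERSE_MAP)
def cands(cam_name,C,labels,th=.4,z=0):
    for l in labels:
        for d in place_of(cam_name,l)[:5]:
            if d["confidence"]>th: print(l,round(d["confidence"],2),np.round(d["centre"]),at(C,d["centre"],z)[:2].round(4))
def move(p,yaw=None):
    """target TCP and closing-direction yaw deg (mod 180) -> tool shift mm, turn deg"""
    q,R,s=tool(); d=(R.T@(np.array(p)-q))*1000
    out=d.round(0).tolist()
    if yaw is not None:
        cur=np.degrees(np.arctan2(R[1,1],R[0,1])); w=(yaw-cur+90)%180-90; out.append(("wz",round(-w,1)))
    print("shift",out,"pos",q.round(4),"t",round(s["clock"],2),"op",round(s["opening"],3)); return out
E
cat > c.py <<'E'
from h2 import *
C=cam("wrist")
cands("wrist",C,["token_green","token_yellow","foam_a","card_a","bin"])
for l,z in dict(knob_top=.083,minute_tip=.052,marker_tip=.022,hour_tip=.047,clock=0).items(): cands("wrist",C,[l],.3,z)
hsv=cv2.cvtColor(C[0]["image"],cv2.COLOR_RGB2HSV)
for n,lo,hi in [("green",(60,80,25),(95,255,255)),("yellow",(15,140,60),(32,255,255))]:
    m=cv2.inRange(hsv,lo,hi); m[260:]=0; cs,_=cv2.findContours(m,0,2); c=max(cs,key=cv2.contourArea)
    w=np.array([at(C,(q[0][1],q[0][0]),.028)[:2]*1000 for q in c],np.float32); print(n,cv2.contourArea(c),cv2.minAreaRect(w))
o=ortho(C,.030,.36,.56,-.26,.12,2); cv2.imwrite("pics/o1.png",o[:,:,::-1])
E
python3 c.py
```

```text
token_green 0.6 [133. 305.] [0.4307 0.1398]
token_green 0.51 [167. 465.] [0.5534 0.3213]
foam_a 0.87 [217.  68.] [ 0.4103 -0.2136]
foam_a 0.81 [177. 242.] [0.4516 0.0376]
foam_a 0.78 [203. 124.] [ 0.4225 -0.1306]
card_a 0.59 [201. 188.] [ 0.4539 -0.0467]
bin 0.89 [166. 461.] [0.5509 0.3166]
knob_top 0.85 [318. 266.] [0.6166 0.0111]
minute_tip 0.56 [334. 287.] [0.6689 0.0129]
marker_tip 0.63 [264. 312.] [0.5983 0.08  ]
hour_tip 0.56 [296. 237.] [ 0.5906 -0.0266]
clock 0.6 [278. 275.] [0.6071 0.016 ]
green 508.0 ((432.18719482421875, 139.189697265625), (28.870357513427734, 28.236928939819336), 85.90418243408203)
yellow 526.5 ((381.8905334472656, 208.93862915039062), (29.161970138549805, 29.439468383789062), 67.63520050048828)
```

View pics/o1.png

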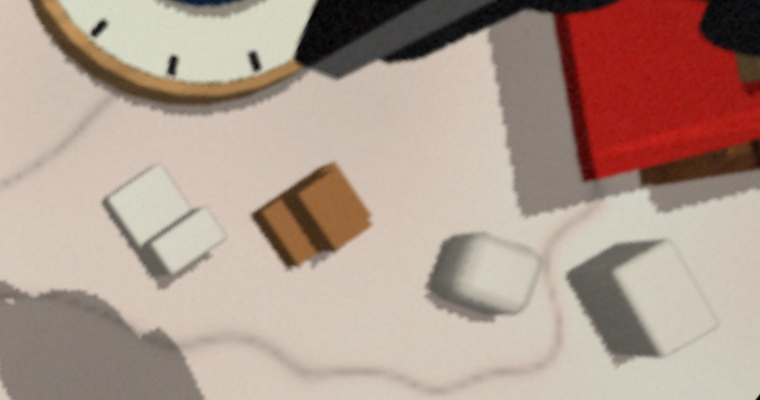

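```bash
python3 -c "
from h2 import *
move((.432,.139,.010),86)"
```

```text
shift [30.0, -25.0, 289.0, ('wz', np.float64(-17.8))] pos [0.4698 0.1514 0.2992] t 3.95 op 1.001
```

Call:
servo_tool(plan="10 -8 60 0 0 -9 1; 20 -17 120 0 0 -18 1; 30 -25 180 0 0 -18 1; 30 -25 235 0 0 -18 1; 30 -25 255 0 0 -18 1", newtons=40)

```text
clock: 4.58
tcp_pos: [0.4309, 0.1382, 0.0415]
orientation: [-0.105, -3.136, 0.004]
ft_force: [0.3, 0.0, 0.4]
opening: 1.001
gripper_force: 0.0
```

Call:
servo_tool(plan="0 0 17 0 0 0 1; 0 0 34 0 0 0 1; 0 0 34 0 0 0 0.6; 0 0 34 0 0 0 0.1; 0 0 34 0 0 0 0.1")

```text
clock: 5.2
tcp_pos: [0.4334, 0.139, 0.011]
orientation: [0.106, 3.139, 0.001]
ft_force: [0.7, 0.3, 0.2]
opening: 0.381
gripper_force: 0.1
```

Call:
servo_tool(plan="0 0 0 0 0 0 0.1; 0 0 0 0 0 0 0.1; 0 0 -10 0 0 0 0.1; 0 0 -60 0 0 0 0.1; 0 0 -110 0 0 0 0.1")

```text
clock: 5.82
tcp_pos: [0.4324, 0.1385, 0.1219]
orientation: [-0.106, -3.139, 0.001]
ft_force: [1.0, 0.6, 0.2]
opening: 0.345
gripper_force: 39.7
```

Call:
servo_tool(plan="-10 -25 -45 0 0 0 0.1; -25 -65 -90 0 0 0 0.1; -45 -110 -125 0 0 0 0.1; -65 -160 -150 0 0 0 0.1; -90 -210 -170 0 0 0 0.1")

```text
clock: 6.45
tcp_pos: [0.5084, -0.0785, 0.2924]
orientation: [0.106, 3.138, 0.002]
ft_force: [1.6, -0.2, -0.3]
opening: 0.342
gripper_force: 39.7
```

Call:
servo_tool(plan="-22 -50 0 0 0 0 0.1; -45 -100 -5 0 0 0 0.1; -65 -150 -10 0 0 0 0.1; -77 -190 -10 0 0 0 0.1; -77 -190 -10 0 0 0 0.1")

```text
clock: 7.08
tcp_pos: [0.5711, -0.2757, 0.3006]
orientation: [-0.116, -3.139, 0.003]
ft_force: [0.7, 0.7, 0.0]
opening: 0.344
gripper_force: 39.7
```

```bash
python3 b.py w2.png
python3 - <<'E'
from h2 import *
C=cam("wrist")
cands("wrist",C,["token_box"],.3,0);cands("wrist",C,["lid"],.3,.048);cands("wrist",C,["foam_a","card_a"],.3,0)
o=ortho(C,.056,.40,.68,-.42,-.12,2); cv2.imwrite("pics/o2.png",o[:,:,::-1])
E
```

```text
7.075 [ 0.5711 -0.2757  0.3006] [[-0.997, 0.074, -0.001], [0.074, 0.997, -0.002], [0.0, -0.002, -1.0]] [-0.04  0.39  0.53  1.61 -0.21  1.19  2.03] [0.7 0.7 0. ] 0.344
cam at [ 0.502 -0.27   0.435] [[0.07, 1.0, -0.0], [0.96, -0.07, 0.27], [0.27, -0.02, -0.96]] 327.21349944830894
[ 0.352 -0.638]
[0.408 0.113]
[ 0.929 -0.838]
[1.007 0.225]
token_box 0.68 [150. 297.] [ 0.5534 -0.3023]
lid 0.84 [136. 358.] [ 0.5364 -0.2262]
foam_a 0.83 [ 34. 425.] [ 0.4249 -0.1344]
foam_a 0.76 [ 46. 569.] [0.4518 0.0406]
foam_a 0.56 [ 28. 360.] [ 0.413  -0.2132]
card_a 0.6 [ 52. 494.] [ 0.451  -0.0498]
```

View pics/o2.png

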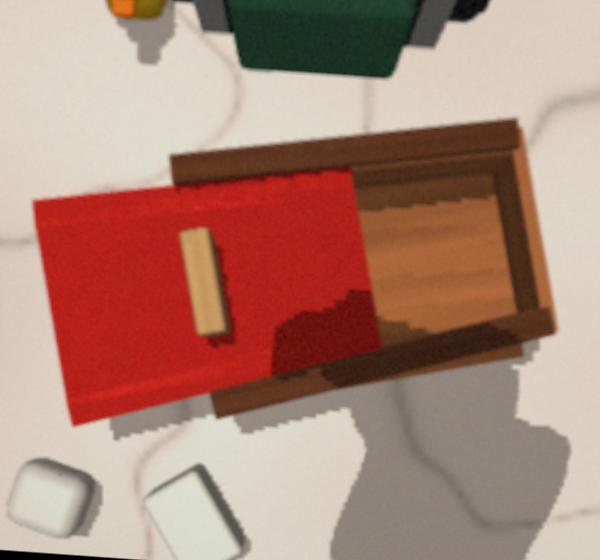

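The rectified view shows the red lid's corners at (35,201), (73,424), (351,170) and (381,347), with its grip at (202,281). The box therefore has its y axis at about 99.9° and its origin at about (0.551,-0.303). Foam block and lump show at the bottom left.

```bash
python3 -c "
from h2 import *
move((.5613,-.3641,.10),9.85)"
```

```text
shift [5.0, -95.0, 200.0, ('wz', np.float64(76.4))] pos [ 0.5726 -0.27    0.3005] t 7.38 op 0.343
```

Call:
servo_tool(plan="1 -20 20 0 0 10.5 0.1; 2 -40 40 0 0 21 0.1; 3 -60 60 0 0 31.5 0.1; 4 -80 80 0 0 42 0.1; 5 -95 100 0 0 52 0.1")

```text
clock: 8.0
tcp_pos: [0.5612, -0.3657, 0.1999]
orientation: [1.478, 2.772, 0.001]
ft_force: [-0.5, 0.6, 0.1]
opening: 0.343
gripper_force: 39.6
```

Call:
servo_tool(plan="0 0 40 0 0 10 0.1; 0 0 80 0 0 20 0.1; 0 0 100 0 0 24 0.1; 0 0 100 0 0 24 0.1; 0 0 100 0 0 24 0.1")

```text
clock: 8.62
tcp_pos: [0.5618, -0.366, 0.1015]
orientation: [2.013, 2.41, 0.001]
ft_force: [-0.3, -0.1, 0.0]
opening: 0.346
gripper_force: 39.6
```

```bash
python3 -c "
from h2 import *
move((.5613,-.3641,.020),9.85)"
```

```text
shift [2.0, -0.0, 81.0, ('wz', np.float64(0.4))] pos [ 0.5618 -0.366   0.1015] t 8.62 op 0.346
```

Call:
servo_tool(plan="0 0 25 0 0 0 0.1; 0 0 50 0 0 0 0.1; 0 0 70 0 0 0 0.1; 0 0 80 0 0 0 0.1; 0 0 80 0 0 0 0.1")

```text
clock: 9.25
tcp_pos: [0.5636, -0.3683, 0.0254]
orientation: [2.012, 2.405, 0.003]
ft_force: [-3.2, 4.3, 27.3]
opening: 0.342
gripper_force: 56.4
```

Call:
servo_tool(plan="0 0 0 0 0 0 0.5; 0 0 0 0 0 0 0.5; 0 0 -20 0 0 0 0.5; 0 0 -60 0 0 0 0.5; 0 0 -120 0 0 0 0.5")

```text
clock: 9.88
tcp_pos: [0.5604, -0.3654, 0.1408]
orientation: [-2.015, -2.407, 0.001]
ft_force: [0.6, -0.1, -0.2]
opening: 0.503
gripper_force: 0.0
```

Call:
servo_tool(plan="0 0 -60 0 0 0 1; 0 0 -120 0 0 0 1; 0 0 -150 0 0 0 1; 0 0 -150 0 0 0 1; 0 0 -150 0 0 0 1")

```text
clock: 10.5
tcp_pos: [0.5607, -0.3657, 0.2897]
orientation: [-2.016, -2.408, -0.0]
ft_force: [0.3, 0.5, -0.3]
opening: 1.006
gripper_force: 0.0
```

Run:
```python
from h2 import *
move((.3814,.2096,.20),29)
C=cam("scene"); S=cam("side")
for n,c in (("scene",C),("side",S)):
    for l in ("token_green","token_yellow"): print(n); cands(n,c,[l],.3,.006 if l=="token_green" else 0)
a=cv2.resize(C[0]["image"][130:280,180:440],None,fx=3,fy=3);cv2.imwrite("pics/s1.png",a[:,:,::-1])
```

```text
shift [598.0, -75.0, 90.0, ('wz', np.float64(-18.9))] pos [ 0.5607 -0.3657  0.2897] t 10.5 op 1.006
scene
token_green 0.43 [171. 209.] [ 0.5619 -0.3578]
scene
token_yellow 0.72 [218. 412.] [0.3821 0.2054]
side
token_green 0.58 [350. 438.] [ 0.5603 -0.3728]
token_green 0.38 [184. 354.] [0.6457 0.0815]
side
token_yellow 0.53 [190. 234.] [0.3773 0.2096]
```

Call:
servo_tool(plan="58 2 0 0 0 0 1; 116 4 0 0 0 0 1; 174 6 0 0 0 0 1; 232 8 0 0 0 0 1; 289 10 0 0 0 0 1")

```text
clock: 11.42
tcp_pos: [0.5195, -0.078, 0.2901]
orientation: [-2.017, -2.409, 0.0]
ft_force: [0.8, 0.4, -0.3]
opening: 0.997
gripper_force: 0.0
```

Call:
servo_tool(plan="60 -12 10 0 0 10 1; 120 -28 20 0 0 20 1; 180 -46 40 0 0 30 1; 240 -64 60 0 0 40 1; 300 -82 90 0 0 50 1")

```text
clock: 12.05
tcp_pos: [0.4123, 0.1526, 0.223]
orientation: [-2.787, -1.448, -0.003]
ft_force: [1.9, 1.0, 0.1]
opening: 1.001
gripper_force: 0.0
```

Run:
```python
from h2 import *
C=cam("wrist"); save(C,"w3.png")
hsv=cv2.cvtColor(C[0]["image"],cv2.COLOR_RGB2HSV)
m=cv2.inRange(hsv,(15,140,60),(32,255,255)); cs,_=cv2.findContours(m,0,2)
for c in cs:
    if cv2.contourArea(c)>200:
        w=np.array([at(C,(q[0][1],q[0][0]),.02)[:2]*1000 for q in c],np.float32); print(cv2.contourArea(c),cv2.minEnclosingCircle(w))
print(np.round(tool()[2]["joints"],2))
move((.3814,.2096,.009),-40)
```

```text
517.5 ((381.36700439453125, 213.34909057617188), 15.91566276550293)
[-1.43  0.14  1.02  2.16 -0.15  0.92 -0.93]
shift [27.0, -50.0, 211.0, ('wz', np.float64(4.7))] pos [0.4072 0.1583 0.22  ] t 12.1 op 1.003
```

Call:
servo_tool(plan="13 -25 40 0 0 5 1; 27 -50 80 0 0 5 1; 27 -50 100 0 0 5 1; 27 -50 100 0 0 5 1; 27 -50 100 0 0 5 1")

```text
clock: 12.72
tcp_pos: [0.3878, 0.2015, 0.1238]
orientation: [-2.845, -1.333, -0.002]
ft_force: [0.2, 1.0, 1.3]
opening: 0.999
gripper_force: 0.0
```

Run:
```python
from h2 import *
C=cam("wrist")
hsv=cv2.cvtColor(C[0]["image"],cv2.COLOR_RGB2HSV)
m=cv2.inRange(hsv,(15,140,60),(32,255,255)); cs,_=cv2.findContours(m,0,2)
for c in cs:
    if cv2.contourArea(c)>200:
        w=np.array([at(C,(q[0][1],q[0][0]),.02)[:2]*1000 for q in c],np.float32); print(cv2.contourArea(c),cv2.minEnclosingCircle(w))
move((.3814,.2105,.009),-40)
```

```text
1343.0 ((382.2220153808594, 210.82188415527344), 17.09458351135254)
shift [2.0, -11.0, 115.0, ('wz', np.float64(0.2))] pos [0.3879 0.2017 0.124 ] t 12.78 op 1.001
```

Call:
servo_tool(plan="2 -11 30 0 0 0 1; 2 -11 60 0 0 0 1; 2 -11 60 0 0 0 1; 2 -11 60 0 0 0 1; 2 -11 60 0 0 0 1")

```text
clock: 13.4
tcp_pos: [0.3806, 0.2108, 0.0643]
orientation: [-2.844, -1.334, -0.004]
ft_force: [0.0, 0.4, -0.2]
opening: 0.998
gripper_force: 0.0
```

Run:
```python
from h2 import *
move((.382,.2105,.009),-40);print(np.round(tool()[2]["joints"],2))
```

```text
shift [0.0, 1.0, 55.0, ('wz', np.float64(0.3))] pos [0.3806 0.2108 0.0643] t 13.4 op 0.998
[-1.24  0.47  0.73  2.29 -0.59  0.57 -0.75]
```

Call:
servo_tool(plan="0 1 28 0 0 0 1; 0 1 55 0 0 0 1; 0 1 55 0 0 0 0.6; 0 1 55 0 0 0 0.1; 0 1 55 0 0 0 0.1")

```text
clock: 14.02
tcp_pos: [0.3812, 0.2102, 0.0091]
orientation: [-2.844, -1.334, -0.003]
ft_force: [0.4, 0.7, 0.3]
opening: 0.382
gripper_force: 0.0
```

Call:
servo_tool(plan="0 0 0 0 0 0 0.1; 0 0 0 0 0 0 0.1; 0 0 -10 0 0 0 0.1; 0 0 -60 0 0 0 0.1; 0 0 -110 0 0 0 0.1")

```text
clock: 14.65
tcp_pos: [0.3803, 0.2092, 0.1197]
orientation: [2.844, 1.333, -0.002]
ft_force: [1.0, 1.5, 1.2]
opening: 0.354
gripper_force: 39.9
```

Call:
servo_tool(plan="0 0 -60 0 0 0 0.1; 0 0 -120 0 0 0 0.1; 0 0 -160 0 0 0 0.1; 0 0 -160 0 0 0 0.1; 0 0 -160 0 0 0 0.1")

```text
clock: 15.28
tcp_pos: [0.3797, 0.2096, 0.2775]
orientation: [-2.843, -1.335, 0.002]
ft_force: [-0.2, 0.3, 0.6]
opening: 0.358
gripper_force: 39.9
```

Run:
```python
from h2 import *
move((.52,-.04,.28),-40);move((.5548,-.3266,.28),9.85);print(np.round(tool()[2]["joints"],2))
```

```text
shift [-102.0, 267.0, -3.0, ('wz', np.float64(0.3))] pos [0.3797 0.2096 0.2775] t 15.28 op 0.358
shift [-301.0, 477.0, -3.0, ('wz', np.float64(-49.5))] pos [0.3797 0.2096 0.2775] t 15.28 op 0.358
[-1.8  -0.05  1.17  2.1   0.05  1.06 -1.35]
```

Call:
servo_tool(plan="-20 53 0 0 0 0 0.1; -40 106 0 0 0 0 0.1; -60 160 0 0 0 0 0.1; -80 213 0 0 0 0 0.1; -102 267 0 0 0 0 0.1")

```text
clock: 15.9
tcp_pos: [0.5091, -0.0186, 0.2763]
orientation: [2.843, 1.334, -0.008]
ft_force: [0.8, 0.7, -0.9]
opening: 0.353
gripper_force: 39.9
```

Call:
servo_tool(plan="-40 42 0 0 0 -10 0.1; -80 84 0 0 0 -20 0.1; -120 126 0 0 0 -30 0.1; -160 168 0 0 0 -40 0.1; -199 210 0 0 0 -50 0.1")

```text
clock: 16.52
tcp_pos: [0.5423, -0.3068, 0.2754]
orientation: [-2.006, -2.412, 0.004]
ft_force: [0.8, 0.9, 0.3]
opening: 0.357
gripper_force: 39.9
```

Call:
servo_tool(plan="0 0 0 0 0 0 0.1; 0 0 30 0 0 0 0.1; 0 0 80 0 0 0 0.1; 0 0 130 0 0 0 0.1; 0 0 130 0 0 0 0.1")

```text
clock: 17.15
tcp_pos: [0.5401, -0.3022, 0.1432]
orientation: [-2.008, -2.402, 0.006]
ft_force: [-1.4, 0.6, 0.8]
opening: 0.358
gripper_force: 39.9
```

Run:
```python
from h2 import *
move((.5548,-.3266,.028),9.85);print(np.round(tool()[2]["joints"],2),tool()[2]["gripper_force"])
```

```text
shift [-27.0, 11.0, 115.0, ('wz', np.float64(0.4))] pos [ 0.5401 -0.3022  0.1432] t 17.15 op 0.358
[-0.11  0.6   0.73  1.81 -0.48  0.94  1.02] 39.886119570583105
```

Call:
servo_tool(plan="-14 5 0 0 0 0 0.1; -27 11 10 0 0 0 0.1; -27 11 40 0 0 0 0.1; -27 11 80 0 0 0 0.1; -27 11 90 0 0 0 0.1")

```text
clock: 17.77
tcp_pos: [0.5589, -0.3294, 0.0573]
orientation: [-2.013, -2.41, 0.001]
ft_force: [-0.1, 0.8, 0.2]
opening: 0.361
gripper_force: 39.9
```

Call:
servo_tool(plan="0 0 10 0 0 0 0.1; 0 0 20 0 0 0 0.1; 0 0 25 0 0 0 0.1; 0 0 25 0 0 0 0.1; 0 0 25 0 0 0 0.1")

```text
clock: 18.4
tcp_pos: [0.5595, -0.3294, 0.0343]
orientation: [2.013, 2.41, 0.0]
ft_force: [-0.3, 0.2, -0.2]
opening: 0.355
gripper_force: 39.9
```

Call:
servo_tool(plan="0 0 0 0 0 0 0.5; 0 0 0 0 0 0 0.5; 0 0 -20 0 0 0 0.5; 0 0 -60 0 0 0 0.5; 0 0 -120 0 0 0 0.5")

```text
clock: 19.02
tcp_pos: [0.5584, -0.3287, 0.1551]
orientation: [-2.013, -2.41, 0.001]
ft_force: [0.8, -1.0, 0.5]
opening: 0.498
gripper_force: 0.0
```

Run:
```python
from h2 import *
C=cam("scene"); S=cam("side")
for n,c in (("scene",C),("side",S)):
    cands(n,c,["token_green","token_yellow"],.3,.006);cands(n,c,["lid"],.3,.048)
a=cv2.resize(S[0]["image"][230:390,310:500],None,fx=4,fy=4)[:,:,::-1]
b=cv2.resize(C[0]["image"][130:210,160:300],(760,434))[:,:,::-1]
cv2.imwrite("pics/s2.png",cv2.resize(a,(700,590)))
move((.537,-.2245,.20),99.85)
```

```text
token_green 0.51 [172. 215.] [ 0.5556 -0.3384]
token_green 0.48 [172. 207.] [ 0.5692 -0.357 ]
token_yellow 0.73 [199. 317.] [ 0.4744 -0.033 ]
token_yellow 0.45 [177. 214.] [ 0.5746 -0.3252]
lid 0.71 [170. 247.] [ 0.5301 -0.2334]
lid 0.66 [276. 415.] [0.5917 0.324 ]
token_green 0.68 [288. 390.] [ 0.5565 -0.2129]
token_green 0.53 [351. 441.] [ 0.5638 -0.3763]
token_green 0.45 [241. 288.] [ 0.425  -0.0011]
token_yellow 0.51 [333. 426.] [ 0.5604 -0.3325]
lid 0.85 [289. 388.] [ 0.5342 -0.2344]
lid 0.42 [250. 311.] [ 0.4442 -0.0746]
shift [106.0, -3.0, -47.0, ('wz', np.float64(-89.6))] pos [ 0.5586 -0.3286  0.1527] t 19.43 op 0.498
```

View pics/s2.png

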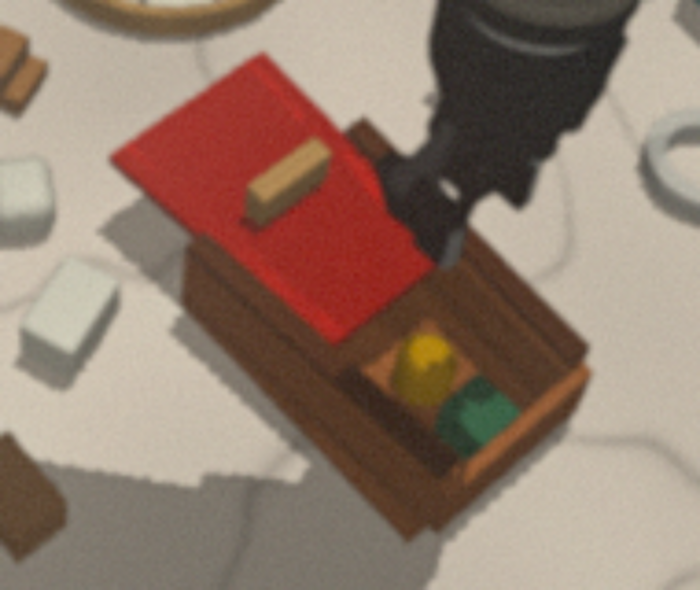

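Both tokens stand upright inside the box, yellow at (425,370) and green at (480,415). The lid's handle is at (288,180). Next comes the lid.

Call:
servo_tool(plan="20 0 -15 0 0 10 0.5; 42 -1 -30 0 0 20 0.5; 64 -2 -40 0 0 30 0.5; 86 -3 -47 0 0 40 0.5; 106 -3 -47 0 0 50 0.5", newtons=80)

```text
clock: 20.05
tcp_pos: [0.5369, -0.2246, 0.2004]
orientation: [-2.848, -1.326, 0.001]
ft_force: [0.6, 0.2, 0.3]
opening: 0.502
gripper_force: 0.0
```

Call:
servo_tool(plan="0 0 0 0 0 10 0.5; 0 0 20 0 0 20 0.5; 0 0 40 0 0 30 0.5; 0 0 50 0 0 40 0.5; 0 0 50 0 0 40 0.5")

```text
clock: 20.68
tcp_pos: [0.5364, -0.2251, 0.1491]
orientation: [3.128, 0.283, -0.005]
ft_force: [0.3, 0.5, 0.0]
opening: 0.5
gripper_force: 0.0
```

Run:
```python
from h2 import *
C=cam("wrist"); move((.537,-.2245,.07),-80.15);print(np.round(tool()[2]["joints"],2))
hsv=cv2.cvtColor(C[0]["image"],cv2.COLOR_RGB2HSV); save(C,"w4.png")
for b in boxes_of("wrist","lid")[:2]: print(b,at(C,b["centre"],.056))
```

```text
shift [1.0, -1.0, 80.0, ('wz', np.float64(0.6))] pos [ 0.5368 -0.2255  0.15  ] t 20.73 op 0.499
[-0.49  0.74  1.15  1.91 -0.79  1.04 -0.37]
{'centre': [194.1, 312.0], 'confidence': 0.66} [ 0.54312128 -0.21757985  0.056     ]
```

Call:
servo_tool(plan="0 0 30 0 0 0 0.5; 0 0 60 0 0 0 0.5; 0 0 75 0 0 0 0.5; 0 0 80 0 0 0 0.5; 0 0 80 0 0 0 0.5")

```text
clock: 21.4
tcp_pos: [0.5377, -0.2258, 0.0714]
orientation: [3.128, 0.281, 0.002]
ft_force: [0.9, 0.4, -0.2]
opening: 0.498
gripper_force: 0.0
```

Call:
servo_tool(plan="0 0 0 0 0 0 0; 0 0 0 0 0 0 0; 0 0 0 0 0 0 0; 0 0 0 0 0 0 0; 0 0 0 0 0 0 0")

```text
clock: 22.02
tcp_pos: [0.5379, -0.2258, 0.0718]
orientation: [3.128, 0.281, 0.003]
ft_force: [-1.8, 0.5, 5.8]
opening: 0.143
gripper_force: 79.6
```

Run:
```python
from h2 import *
p,R,s=tool(); print(p.round(4),R.round(3).tolist(),s["gripper_force"],s["ft_force"]); move((.5507,-.303,.07),-80.15)
```

```text
[ 0.5379 -0.2258  0.0718] [[0.984, 0.178, 0.002], [0.178, -0.984, -0.001], [0.002, 0.001, -1.0]] 79.55416560173035 [-1.75574978  0.52070575  5.76020388]
shift [-1.0, 78.0, 2.0, ('wz', np.float64(0.4))] pos [ 0.5379 -0.2258  0.0718] t 22.02 op 0.143
```

Call:
servo_tool(plan="0 12 0 0 0 0 0; 0 26 0 0 0 0 0; 0 40 0 0 0 0 0; -1 52 0 0 0 0 0; -1 62 0 0 0 0 0")

```text
clock: 22.65
tcp_pos: [0.5483, -0.2859, 0.0718]
orientation: [-3.127, -0.282, -0.003]
ft_force: [-1.7, 6.2, 8.5]
opening: 0.141
gripper_force: 80.2
```

Call:
servo_tool(plan="0 4 0 0 0 0 0; 0 8 0 0 0 0 0; 0 11 0 0 0 0 0; 0 13 0 0 0 0 0; 0 14 0 0 0 0 0")

```text
clock: 23.28
tcp_pos: [0.5508, -0.299, 0.0718]
orientation: [-3.126, -0.282, -0.003]
ft_force: [-2.1, 6.6, 10.8]
opening: 0.145
gripper_force: 80.4
```

Run:
```python
from h2 import *
p,R,s=tool(); print(p.round(4),s["gripper_force"],s["ft_force"], "along -y:",R.T@s["ft_force"]); move((.5507,-.303,.07),-80.15)
```

```text
[ 0.5508 -0.299   0.0718] 80.4051160812378 [-2.05965044  6.55642329 10.76472572] along -y: [ -0.82846312  -6.84447869 -10.75057796]
shift [-1.0, 4.0, 2.0, ('wz', np.float64(0.5))] pos [ 0.5508 -0.299   0.0718] t 23.27 op 0.145
```

Call:
servo_tool(plan="0 1 0 0 0 0 0; 0 2 0 0 0 0 0; 0 3 0 0 0 0 0; 0 4 0 0 0 0 0; 0 4 0 0 0 0 0")

```text
clock: 23.9
tcp_pos: [0.5513, -0.3017, 0.0718]
orientation: [-3.124, -0.282, -0.002]
ft_force: [-2.5, 10.2, 13.3]
opening: 0.143
gripper_force: 80.8
```

Call:
servo_tool(plan="0 0.5 0 0 0 0 0; 0 1 0 0 0 0 0; 0 1.5 0 0 0 0 0; 0 2 0 0 0 0 0; 0 2 0 0 0 0 0")

```text
clock: 24.52
tcp_pos: [0.5514, -0.3019, 0.0718]
orientation: [-3.12, -0.283, -0.001]
ft_force: [-4.5, 16.3, 18.2]
opening: 0.142
gripper_force: 81.5
```

Call:
servo_tool(plan="0 0.5 0 0 0 0 0; 0 1 0 0 0 0 0; 0 1 0 0 0 0 0; 0 1 0 0 0 0 0; 0 1 0 0 0 0 0")

```text
clock: 25.15
tcp_pos: [0.5514, -0.3019, 0.0718]
orientation: [-3.118, -0.283, -0.001]
ft_force: [-7.2, 19.1, 21.8]
opening: 0.141
gripper_force: 81.9
```

Run:
```python
from h2 import *
p,R,s=tool(); print(p.round(4),s["gripper_force"],R.T@s["ft_force"])
```

```text
[ 0.5514 -0.3019  0.0718] 81.90561175346375 [ -3.57660087 -20.25815847 -21.5437223 ]
```

Call:
servo_tool(plan="0 -1 0 0 0 0 0; 0 -2 0 0 0 0 0; 0 -3 0 0 0 0 0; 0 -3 0 0 0 0 0.5; 0 -3 0 0 0 0 0.5")

```text
clock: 25.78
tcp_pos: [0.5506, -0.3046, 0.0709]
orientation: [3.128, 0.281, 0.001]
ft_force: [0.5, -0.3, -0.4]
opening: 0.497
gripper_force: 0.0
```

Call:
servo_tool(plan="0 -3 -5 0 0 0 0.5; 0 -3 -40 0 0 0 0.5; 0 -3 -80 0 0 0 0.5; 0 -3 -130 0 0 0 0.7; 0 -3 -190 0 0 0 1")

```text
clock: 26.4
tcp_pos: [0.5495, -0.301, 0.262]
orientation: [-3.129, -0.28, 0.001]
ft_force: [-0.7, -0.3, 0.2]
opening: 0.885
gripper_force: 0.0
```

Run:
```python
from h2 import *
for n in ("scene","side"):
    C=cam(n); cands(n,C,["lid"],.3,.048)
    for l,z in dict(knob_top=.083,minute_tip=.052,marker_tip=.022,hour_tip=.047,clock=0).items(): cands(n,C,[l],.3,z)
a=C[0]["image"][120:390,220:500]; cv2.imwrite("pics/s3.png",cv2.resize(a,None,fx=2,fy=2)[:,:,::-1])
move((.607,.0145,.29),None); print(np.round(tool()[2]["joints"],2))
```

```text
lid 0.57 [166. 222.] [ 0.5602 -0.2984]
knob_top 0.68 [194. 317.] [0.5308 0.0104]
knob_top 0.66 [211. 300.] [0.607  0.0168]
knob_top 0.54 [214. 286.] [ 0.6336 -0.0027]
minute_tip 0.61 [234. 280.] [0.6732 0.0095]
marker_tip 0.52 [235. 326.] [0.586  0.0781]
hour_tip 0.83 [214. 288.] [ 0.6036 -0.0242]
clock 0.61 [236. 297.] [0.6123 0.0105]
lid 0.72 [314. 414.] [ 0.5469 -0.3055]
knob_top 0.86 [186. 354.] [0.6008 0.0138]
knob_top 0.38 [317. 416.] [ 0.5305 -0.3249]
minute_tip 0.87 [184. 379.] [0.6729 0.015 ]
marker_tip 0.6 [285. 315.] [ 0.4188 -0.1405]
marker_tip 0.42 [185. 338.] [0.5997 0.0838]
hour_tip 0.56 [210. 360.] [ 0.5939 -0.0295]
clock 0.56 [209. 354.] [0.6056 0.0152]
shift [112.0, -301.0, -30.0] pos [ 0.5499 -0.3014  0.2604] t 27.1 op 0.998
[-0.38  0.68  1.23  1.7  -0.67  1.25 -0.38]
```

Call:
servo_tool(plan="15 -60 -10 0 0 0 1; 30 -120 -20 0 0 0 1; 45 -180 -30 0 0 0 1; 60 -240 -40 0 0 0 1; 73 -300 -40 0 0 0 1", newtons=50)

```text
clock: 27.72
tcp_pos: [0.5689, 0.0089, 0.3015]
orientation: [3.128, 0.281, 0.003]
ft_force: [0.7, 0.3, 0.1]
opening: 1.001
gripper_force: 0.0
```

Call:
servo_tool(plan="0 0 0 0 0 0 1; 0 0 0 0 0 0 1; 0 0 0 0 0 0 0.5; 0 0 0 0 0 0 0.5; 0 0 0 0 0 0 0.5")

```text
clock: 28.35
tcp_pos: [0.5684, 0.0059, 0.3007]
orientation: [3.129, 0.278, 0.001]
ft_force: [0.0, -0.7, 0.1]
opening: 0.499
gripper_force: 0.0
```

Run:
```python
from h2 import *
C=cam("wrist"); print((-C[1].T@C[2]).round(4))
for l,z in dict(knob_top=.083,minute_tip=.052,marker_tip=.022,hour_tip=.047,clock=0).items(): cands("wrist",C,[l],.3,z)
hsv=cv2.cvtColor(C[0]["image"],cv2.COLOR_RGB2HSV); c0=np.array(pix(C,(.607,.0145,.04)))
def mask(n,lo,hi,z):
    m=cv2.inRange(hsv,lo,hi); cs,_=cv2.findContours(m,0,2); 
    for c in cs:
        if cv2.contourArea(c)>25:
            w=np.array([at(C,(q[0][1],q[0][0]),z)[:2]*1000 for q in c],np.float32)
            r=cv2.minAreaRect(w); (x,y),_=cv2.minEnclosingCircle(w)
            if np.hypot(x-607,y-15)<120: print(n,cv2.contourArea(c),np.round(r[0],1),np.round(r[1],1),round(r[2],1),"circ",cv2.minEnclosingCircle(w))
mask("blue",(100,120,40),(118,255,255),.046); mask("orange",(5,150,110),(16,255,255),.06); mask("red",(0,180,90),(4,255,255),.022); mask("red2",(172,150,90),(179,255,255),.022); mask("face",(0,0,130),(40,70,255),.022)
o=ortho(C,.052,.50,.72,-.10,.13,2.6); cv2.imwrite("pics/o3.png",o[:,:,::-1])
print(tool()[0])
```

```text
[0.635  0.0182 0.4356]
knob_top 0.94 [136. 320.] [0.6076 0.0137]
minute_tip 0.78 [ 73. 324.] [0.6728 0.0205]
minute_tip 0.51 [127. 318.] [0.6148 0.017 ]
minute_tip 0.43 [290. 445.] [ 0.4367 -0.1853]
marker_tip 0.5 [136. 267.] [0.5913 0.0778]
hour_tip 0.64 [150. 352.] [ 0.5948 -0.0279]
clock 0.73 [126. 318.] [0.6131 0.0163]
clock 0.72 [ 71. 325.] [0.6804 0.0205]
blue 4579.5 [609.3  14.9] [96.1 96.2] 10.2 circ ((608.9981689453125, 14.869864463806152), 49.01335906982422)
orange 702.5 [629.4  17.6] [87.3 20.4] 7.6 circ ((629.8460693359375, 14.154617309570312), 43.77202606201172)
red 120.0 [589.6  90.3] [14.  15.1] 58.0 circ ((590.3179931640625, 90.47480773925781), 9.375654220581055)
[0.56850381 0.00681698 0.30068954]
```

View pics/o3.png

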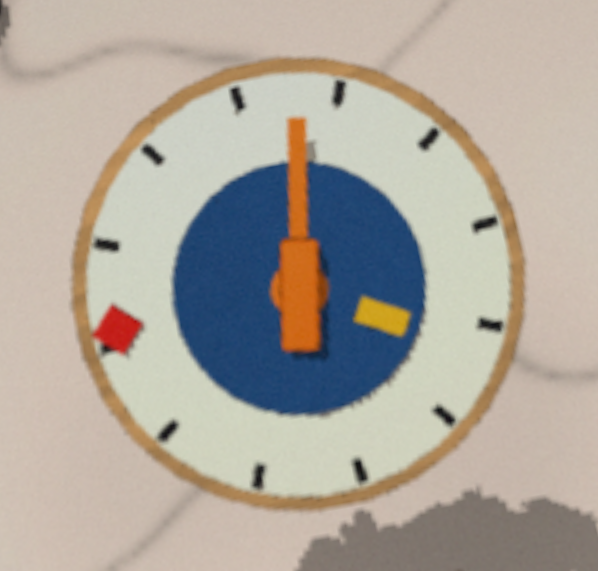

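The rectified view shows the ring centre at (299,288), the hand's tip at (297,118), the yellow hour pointer at (383,317) and the red marker at (118,329). That puts the axis at (0.609,0.015), the hand at about 0.8° and the marker at about 104.2°.

```bash
python3 -c "
from h2 import *
move((.6092,.0149,.068),-89.2)"
```

```text
shift [41.0, -1.0, 233.0, ('wz', np.float64(9.5))] pos [0.5685 0.0068 0.3007] t 28.65 op 0.5
```

Call:
servo_tool(plan="20 0 30 0 0 5 0.5; 41 -1 70 0 0 9.5 0.5; 41 -1 120 0 0 9.5 0.5; 41 -1 160 0 0 9.5 0.5; 41 -1 170 0 0 9.5 0.5")

```text
clock: 29.28
tcp_pos: [0.6074, 0.0154, 0.1284]
orientation: [3.141, 0.021, -0.006]
ft_force: [-0.3, -0.5, 1.0]
opening: 0.498
gripper_force: 0.0
```

Call:
servo_tool(plan="0 0 0 0 0 0 0.5; 0 0 0 0 0 0 0.5; 0 0 0 0 0 0 0.5; 0 0 0 0 0 0 0.5; 0 0 0 0 0 0 0.5")

```text
clock: 29.9
tcp_pos: [0.6088, 0.0151, 0.131]
orientation: [3.141, 0.021, 0.001]
ft_force: [-0.5, 0.8, -0.5]
opening: 0.502
gripper_force: 0.0
```

```bash
python3 -c "
from h2 import *
move((.6092,.0149,.068),-89.2);R=tool()[1];print((R.T@np.array([.6092-tool()[0][0],.0149-tool()[0][1],0])*1000).round(1),R.round(4))"
```

```text
shift [0.0, 0.0, 63.0, ('wz', np.float64(-0.0))] pos [0.6088 0.0151 0.131 ] t 29.9 op 0.502
[0.4 0.2 0. ] [[ 9.999e-01  1.320e-02  9.000e-04]
 [ 1.320e-02 -9.999e-01 -2.000e-04]
 [ 9.000e-04  2.000e-04 -1.000e+00]]
```

Call:
servo_tool(plan="0 0 20 0 0 0 0.5; 0 0 40 0 0 0 0.5; 0 0 55 0 0 0 0.5; 0 0 63 0 0 0 0.5; 0 0 63 0 0 0 0.5")

```text
clock: 30.52
tcp_pos: [0.6084, 0.0149, 0.067]
orientation: [3.141, 0.02, -0.001]
ft_force: [-1.3, 0.4, -0.7]
opening: 0.5
gripper_force: 0.0
```

Call:
servo_tool(plan="0 0 0 0 0 0 0; 0 0 0 0 0 0 0; 0 0 0 0 0 0 0; 0 0 0 0 0 0 0; 0 0 0 0 0 0 0")

```text
clock: 31.15
tcp_pos: [0.6092, 0.0145, 0.0685]
orientation: [3.141, 0.02, 0.003]
ft_force: [-1.0, -1.6, 6.6]
opening: 0.151
gripper_force: 52.2
```

Call:
servo_tool(plan="0 0 0 0 0 -7 0; 0 0 0 0 0 -14 0; 0 0 0 0 0 -21 0; 0 0 0 0 0 -28 0; 0 0 0 0 0 -35 0")

```text
clock: 31.78
tcp_pos: [0.6092, 0.0144, 0.0685]
orientation: [2.987, 0.969, 0.002]
ft_force: [-0.8, -2.6, 4.0]
opening: 0.152
gripper_force: 52.1
```

```bash
python3 -c "
from h2 import *
p,R,s=tool();print(p.round(4),s['gripper_force'],s['ft_force'],np.round(s['joints'],2)); move((.6092,.0149,.068),14.2)"
```

```text
[0.6092 0.0144 0.0685] 52.13615298271179 [-0.81441727 -2.55220778  4.0409987 ] [-0.77  0.81  0.95  1.89 -0.85  0.91 -0.34]
shift [0.0, -0.0, 0.0, ('wz', np.float64(-68.3))] pos [0.6092 0.0144 0.0685] t 31.77 op 0.152
```

Call:
servo_tool(plan="0 0 0 0 0 -8 0; 0 0 0 0 0 -16 0; 0 0 0 0 0 -24 0; 0 0 0 0 0 -32 0; 0 0 0 0 0 -40 0")

```text
clock: 32.4
tcp_pos: [0.6094, 0.0142, 0.0685]
orientation: [2.474, 1.932, 0.001]
ft_force: [-0.6, -3.1, 4.2]
opening: 0.154
gripper_force: 52.0
```

Call:
servo_tool(plan="0 0 0 0 0 -8 0; 0 0 0 0 0 -16 0; 0 0 0 0 0 -22 0; 0 0 0 0 0 -28 0; 0 0 0 0 0 -28 0")

```text
clock: 33.02
tcp_pos: [0.6095, 0.0142, 0.0685]
orientation: [1.94, 2.468, 0.001]
ft_force: [-0.1, -3.5, 5.7]
opening: 0.15
gripper_force: 52.1
```

```bash
python3 -c "
from h2 import *
p,R,s=tool();print(p.round(4),s['gripper_force'],s['ft_force'],np.round(s['joints'],2)); move((.6092,.0149,.068),14.2)"
```

```text
[0.6095 0.0142 0.0685] 52.120821475982666 [-0.06834193 -3.45227535  5.71439644] [-0.6   0.68  0.67  1.88 -0.58  0.78  0.62]
shift [1.0, -0.0, 0.0, ('wz', np.float64(-0.5))] pos [0.6095 0.0142 0.0685] t 33.02 op 0.15
```

Call:
servo_tool(plan="0 0 0 0 0 0 0.4; 0 0 0 0 0 0 0.4; 0 0 -10 0 0 0 0.4; 0 0 -50 0 0 0 0.4; 0 0 -110 0 0 0 0.4")

```text
clock: 33.65
tcp_pos: [0.6075, 0.0155, 0.178]
orientation: [-1.939, -2.47, 0.004]
ft_force: [1.4, 0.4, 0.2]
opening: 0.399
gripper_force: 0.0
```

Call:
servo_tool(plan="-20 0 -60 0 0 0 0.4; -40 0 -120 0 0 0 0.4; -40 0 -120 0 0 0 0.4; -40 0 -120 0 0 0 0.4; -40 0 -120 0 0 0 0.4")

```text
clock: 34.28
tcp_pos: [0.6172, -0.0226, 0.2961]
orientation: [-1.937, -2.471, 0.003]
ft_force: [-0.6, -0.5, 0.5]
opening: 0.399
gripper_force: 0.0
```

```bash
cat > k.py <<'E'
from h2 import *
import sys
C=cam("wrist"); print((-C[1].T@C[2]).round(4))
for l,z in dict(knob_top=.083,minute_tip=.052,marker_tip=.022,hour_tip=.047).items(): cands("wrist",C,[l],.3,z)
hsv=cv2.cvtColor(C[0]["image"],cv2.COLOR_RGB2HSV)
for n,lo,hi,z in [("blue",(100,120,40),(118,255,255),.046),("orange",(5,150,110),(16,255,255),.052),("red",(0,180,90),(4,255,255),.022),("yellow",(17,140,90),(32,255,255),.049)]:
    m=cv2.inRange(hsv,lo,hi); cs,_=cv2.findContours(m,0,2)
    for c in cs:
        if cv2.contourArea(c)<25: continue
        w=np.array([at(C,(q[0][1],q[0][0]),z)[:2]*1000 for q in c],np.float32)
        d=w-[609.2,14.9]; r=cv2.minAreaRect(w); e=np.array(r[0])-[609.2,14.9]
        if np.hypot(*e)>110: continue
        rr=np.hypot(*d.T); print(n,np.round(r,1).tolist() if 0 else (np.round(r[0],1),np.round(r[1],1)),"ang centre",np.degrees(np.arctan2(e[1],e[0])).round(1),"r",np.hypot(*e).round(1),"far end",[np.degrees(np.arctan2(*d[rr>rr.max()-3].mean(0)[::-1])).round(1),rr.max().round(1)],"near",rr.min().round(1))
o=ortho(C,.052,.50,.72,-.10,.13,2.6); cv2.imwrite("pics/"+sys.argv[1],o[:,:,::-1])
E
python3 k.py o4.png
```

```text
[0.6003 0.0443 0.4309]
knob_top 0.89 [138. 323.] [0.6103 0.0157]
minute_tip 0.86 [ 74. 319.] [0.5901 0.0792]
marker_tip 0.75 [ 82. 320.] [0.593  0.0734]
hour_tip 0.65 [165. 299.] [ 0.5915 -0.0242]
blue (array([608.7,  15.2]), array([96.6, 95.6])) ang centre 144.0 r 0.6 far end [np.float64(23.6), np.float64(49.5)] near 11.5
orange (array([602.8,  36. ]), array([20.5, 89.2])) ang centre 106.8 r 22.0 far end [np.float64(105.0), np.float64(66.6)] near 9.6
red (array([589.6,  90. ]), array([13.5, 15. ])) ang centre 104.6 r 77.6 far end [np.float64(105.5), np.float64(85.7)] near 70.5
yellow (array([598. , -17.1]), array([20. ,  9.7])) ang centre -109.3 r 33.9 far end [np.float64(-108.2), np.float64(43.9)] near 24.1
```

View pics/o4.png

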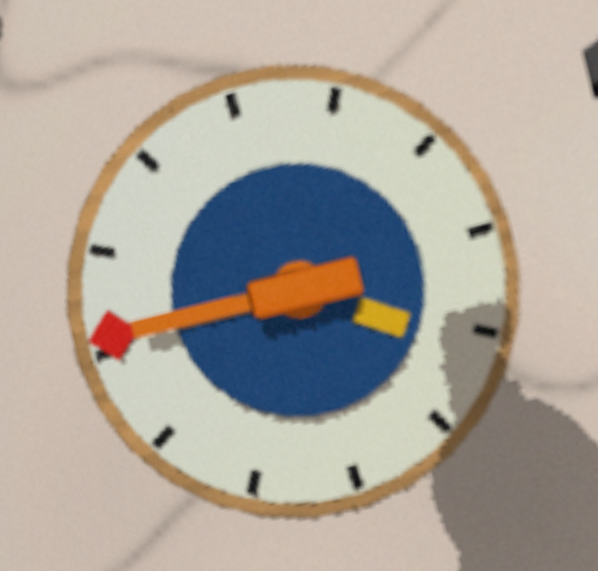

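The rectified view shows the orange hand pointing at the red marker at (112,335), and the yellow hour pointer unmoved at (383,317). Next are the packing chunks.

```bash
python3 -c "
from h2 import *
move((.475,-.12,.30),90)"
```

```text
shift [-60.0, -162.0, -3.0, ('wz', np.float64(-76.2))] pos [ 0.6179 -0.0235  0.297 ] t 34.52 op 0.397
```

Call:
servo_tool(plan="-12 -32 0 0 0 -10 0.6; -24 -64 0 0 0 -20 0.8; -36 -96 0 0 0 -30 1; -48 -130 0 0 0 -40 1; -60 -162 0 0 0 -50 1")

```text
clock: 35.15
tcp_pos: [0.4739, -0.1213, 0.2975]
orientation: [0.705, 3.061, -0.0]
ft_force: [0.5, -1.7, 0.3]
opening: 0.999
gripper_force: 0.0
```

Call:
servo_tool(plan="0 0 0 0 0 -9 1; 0 0 0 0 0 -18 1; 0 0 0 0 0 -26 1; 0 0 0 0 0 -26 1; 0 0 0 0 0 -26 1")

```text
clock: 35.78
tcp_pos: [0.475, -0.1206, 0.2976]
orientation: [0.011, 3.141, -0.001]
ft_force: [0.6, 0.8, 0.4]
opening: 1.002
gripper_force: 0.0
```

Run:
```python
from h2 import *
C=cam("wrist"); print(tool()[0],(-C[1].T@C[2]).round(4))
cands("wrist",C,["foam_a","card_a"],.25)
o=ortho(C,.030,.31,.49,-.31,.09,1.95); cv2.imwrite("pics/o5.png",o[:,:,::-1])
```

```text
[ 0.47501962 -0.12055703  0.29763032] [ 0.4054 -0.1199  0.4324]
foam_a 0.93 [124. 307.] [ 0.4261 -0.1367]
foam_a 0.58 [126. 421.] [0.4296 0.0111]
foam_a 0.56 [113. 245.] [ 0.4115 -0.215 ]
card_a 0.95 [ 51. 184.] [ 0.3376 -0.284 ]
card_a 0.63 [146. 377.] [ 0.4548 -0.0444]
```

View pics/o5.png

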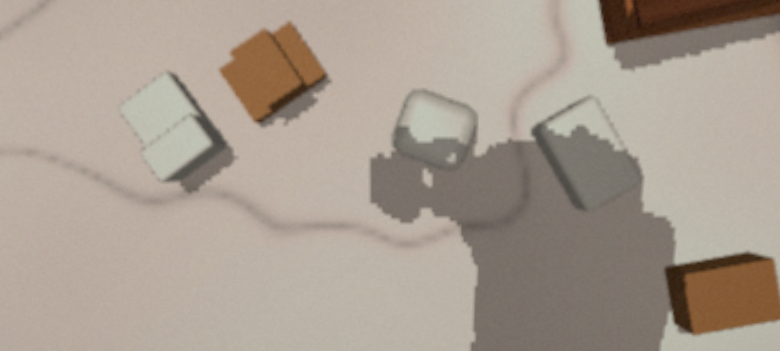

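The rectified view shows the L-foam knocked to (168,130), with the stepped card at (273,73), the lump at (435,130), the foam block at (592,152) and the card block at (734,295). The stepped card goes first, because it blocks the L-foam's grasp.

Run:
```python
from h2 import *
move((.453,-.048,.15),35.6)
# bin rim corners in w1 using w1 camera: rebuild from the pose then
R=np.array([[0.376,.927,0],[.892,-.362,.27],[.25,-.1,-.963]])
K=tool() and cam("wrist")[3]; t=-R@np.array([.406,.174,.435]); C=(None,R,t,K)
for q in [(133,387),(88,541),(217,563),(258,433)]: print(at(C,q,.07)[:2].round(3))
```

```text
shift [23.0, 72.0, 148.0, ('wz', np.float64(54.1))] pos [ 0.4751 -0.1205  0.2977] t 35.92 op 0.999
[0.458 0.233]
[0.475 0.399]
[0.627 0.393]
[0.62  0.236]
```

Call:
servo_tool(plan="5 15 30 0 0 10.5 1; 10 30 60 0 0 21 1; 15 45 90 0 0 31.5 1; 20 60 120 0 0 42 1; 23 72 148 0 0 53 1", newtons=30)

```text
clock: 36.6
tcp_pos: [0.4523, -0.0478, 0.1488]
orientation: [1.41, 2.807, 0.0]
ft_force: [0.5, 0.5, -0.7]
opening: 1.001
gripper_force: 0.0
```

Call:
servo_tool(plan="0 0 0 0 0 0 1; 0 0 20 0 0 0 1; 0 0 40 0 0 0 1; 0 0 50 0 0 0 1; 0 0 50 0 0 0 1")

```text
clock: 37.22
tcp_pos: [0.4527, -0.0489, 0.1]
orientation: [1.4, 2.812, -0.0]
ft_force: [0.2, 0.5, 0.5]
opening: 0.998
gripper_force: 0.0
```

Run:
```python
from h2 import *
C=cam("wrist"); cands("wrist",C,["card_b"],.3); move((.453,-.048,.012),35.6)
```

```text
card_b 0.75 [342.  46.] [ 0.3406 -0.286 ]
card_b 0.71 [204. 323.] [ 0.4541 -0.0473]
shift [1.0, 0.0, 88.0, ('wz', np.float64(1.4))] pos [ 0.4531 -0.0488  0.1005] t 37.33 op 1.001
```

Call:
servo_tool(plan="0 0 45 0 0 0 1; 0 0 88 0 0 0 1; 0 0 88 0 0 0 0.1; 0 0 88 0 0 0 0.1; 0 0 88 0 0 0 0.1")

```text
clock: 37.95
tcp_pos: [0.454, -0.0485, 0.0134]
orientation: [1.4, 2.809, 0.003]
ft_force: [-5.2, -0.6, 15.3]
opening: 0.396
gripper_force: 29.7
```

Call:
servo_tool(plan="0 0 0 0 0 0 0.1; 0 0 0 0 0 0 0.1; 0 0 -40 0 0 0 0.1; 0 0 -90 0 0 0 0.1; 0 0 -140 0 0 0 0.1")

```text
clock: 38.58
tcp_pos: [0.4524, -0.0485, 0.1541]
orientation: [1.401, 2.81, 0.001]
ft_force: [1.3, 0.4, -0.8]
opening: 0.394
gripper_force: 30.4
```

Run:
```python
from h2 import *
p,R,s=tool();print(s["gripper_force"],s["opening"]);move((.515,.284,.16))
```

```text
30.449522142880596 0.39399006087805
shift [228.0, 250.0, -6.0] pos [ 0.4524 -0.0485  0.1541] t 38.58 op 0.394
```

Call:
servo_tool(plan="38 42 -2 0 0 0 0.1; 76 84 -4 0 0 0 0.1; 114 126 -6 0 0 0 0.1; 152 168 -6 0 0 0 0.1; 190 210 -6 0 0 0 0.1")

```text
clock: 39.2
tcp_pos: [0.5061, 0.2318, 0.1592]
orientation: [1.4, 2.811, 0.003]
ft_force: [0.4, -0.1, -0.6]
opening: 0.39
gripper_force: 30.4
```

Call:
servo_tool(plan="38 40 0 0 0 0 0.1; 38 40 0 0 0 0 0.1; 38 40 30 0 0 0 0.1; 38 40 75 0 0 0 0.1; 38 40 80 0 0 0 0.1")

```text
clock: 39.83
tcp_pos: [0.5131, 0.2824, 0.0764]
orientation: [-1.402, -2.81, 0.006]
ft_force: [0.5, -1.2, -0.2]
opening: 0.395
gripper_force: 30.4
```

Call:
servo_tool(plan="0 0 0 0 0 0 0.7; 0 0 0 0 0 0 0.7; 0 0 -30 0 0 0 0.7; 0 0 -60 0 0 0 1; 0 0 -110 0 0 0 1")

```text
clock: 40.45
tcp_pos: [0.5144, 0.2838, 0.1891]
orientation: [1.402, 2.811, -0.001]
ft_force: [1.2, 0.5, 0.2]
opening: 1.0
gripper_force: 0.0
```

Run:
```python
from h2 import *
move((.4242,.0066,.15),-54)
C=cam("side"); cands("side",C,["foam_b","card_b"],.4); C=cam("scene"); cands("scene",C,["foam_b","card_b"],.4)
```

```text
shift [-167.0, -239.0, 39.0, ('wz', np.float64(-89.0))] pos [0.5144 0.2838 0.1891] t 40.45 op 1.0
foam_b 0.87 [321. 332.] [ 0.4147 -0.219 ]
foam_b 0.71 [238. 289.] [0.4317 0.0099]
foam_b 0.63 [285. 316.] [ 0.4271 -0.1293]
card_b 0.97 [369. 316.] [ 0.3409 -0.2907]
card_b 0.63 [150. 273.] [0.5237 0.2963]
foam_b 0.71 [278. 421.] [0.5494 0.3227]
foam_b 0.67 [169. 281.] [ 0.4232 -0.2031]
foam_b 0.64 [182. 299.] [ 0.4394 -0.1248]
card_b 0.81 [264. 413.] [0.5199 0.2872]
card_b 0.64 [148. 275.] [ 0.352 -0.288]
card_b 0.52 [166. 225.] [ 0.5114 -0.3469]
```

Call:
servo_tool(plan="-33 -48 0 0 0 10 1; -66 -96 0 0 0 20 1; -100 -144 0 0 0 30 1; -133 -192 0 0 0 40 1; -167 -239 0 0 0 50 1")

```text
clock: 41.38
tcp_pos: [0.423, 0.0052, 0.187]
orientation: [2.464, 1.949, -0.002]
ft_force: [0.4, -1.2, 0.4]
opening: 1.003
gripper_force: 0.0
```

Call:
servo_tool(plan="0 0 10 0 0 10 1; 0 0 30 0 0 20 1; 0 0 50 0 0 30 1; 0 0 70 0 0 41 1; 0 0 70 0 0 41 1")

```text
clock: 42.0
tcp_pos: [0.4229, 0.0062, 0.1163]
orientation: [2.986, 0.971, -0.007]
ft_force: [0.1, 0.3, 0.9]
opening: 1.002
gripper_force: 0.0
```

Run:
```python
from h2 import *
C=cam("wrist"); cands("wrist",C,["foam_b"],.3); move((.4242,.0066,.014),-54); print(np.round(tool()[2]["joints"],2))
o=ortho(C,.030,.36,.50,-.06,.08,4); cv2.imwrite("pics/o6.png",o[:,:,::-1])
```

```text
foam_b 0.84 [190. 322.] [0.4276 0.0087]
shift [0.0, -0.0, 104.0, ('wz', np.float64(0.2))] pos [0.4243 0.0064 0.1177] t 42.1 op 0.998
[-1.05  0.47  1.13  2.29 -0.64  0.75 -0.41]
```

View pics/o6.png

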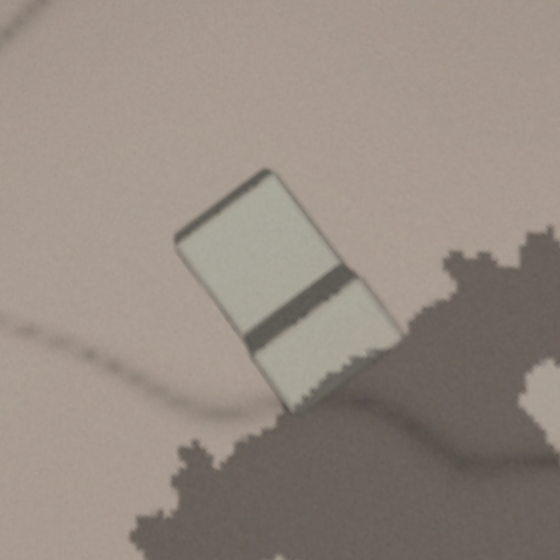

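The L-foam is centred at (285,289) in the crop, with its long axis at about 34°; the grasp is lined up.

Call:
servo_tool(plan="0 0 50 0 0 2 1; 0 0 102 0 0 2 1; 0 0 102 0 0 2 0.1; 0 0 102 0 0 2 0.1; 0 0 102 0 0 2 0.1")

```text
clock: 42.72
tcp_pos: [0.4263, 0.0066, 0.0177]
orientation: [3.003, 0.919, 0.007]
ft_force: [-4.4, -2.7, 22.1]
opening: 0.401
gripper_force: 27.4
```

Call:
servo_tool(plan="0 0 0 0 0 0 0.1; 0 0 0 0 0 0 0.1; 0 0 -40 0 0 0 0.1; 0 0 -90 0 0 0 0.1; 0 0 -140 0 0 0 0.1")

```text
clock: 43.35
tcp_pos: [0.4244, 0.0066, 0.1581]
orientation: [-3.005, -0.918, -0.002]
ft_force: [0.4, 1.1, 0.2]
opening: 0.388
gripper_force: 31.0
```

Run:
```python
from h2 import *
p,R,s=tool();print(s["gripper_force"],s["opening"]);move((.581,.284,.16))
```

```text
30.959958393759734 0.38766771394046984
shift [285.0, -143.0, -2.0] pos [0.4244 0.0066 0.1581] t 43.35 op 0.388
```

Call:
servo_tool(plan="50 -25 0 0 0 0 0.1; 100 -50 0 0 0 0 0.1; 150 -75 0 0 0 0 0.1; 200 -100 0 0 0 0 0.1; 250 -125 0 0 0 0 0.1")

```text
clock: 43.98
tcp_pos: [0.5627, 0.2524, 0.1578]
orientation: [3.003, 0.92, 0.004]
ft_force: [1.1, -0.9, 0.4]
opening: 0.39
gripper_force: 31.0
```

Call:
servo_tool(plan="35 -18 0 0 0 0 0.1; 35 -18 0 0 0 0 0.1; 35 -18 30 0 0 0 0.1; 35 -18 75 0 0 0 0.1; 35 -18 80 0 0 0 0.1")

```text
clock: 44.6
tcp_pos: [0.5787, 0.2836, 0.0746]
orientation: [3.003, 0.917, -0.006]
ft_force: [0.8, -0.2, 0.4]
opening: 0.391
gripper_force: 31.0
```

Call:
servo_tool(plan="0 0 0 0 0 0 0.7; 0 0 0 0 0 0 0.7; 0 0 -30 0 0 0 0.7; 0 0 -70 0 0 0 1; 0 0 -130 0 0 0 1")

```text
clock: 45.22
tcp_pos: [0.5802, 0.2846, 0.2073]
orientation: [3.004, 0.918, -0.001]
ft_force: [1.2, 0.9, -0.6]
opening: 1.002
gripper_force: 0.0
```

Run:
```python
from h2 import *
move((.49,.05,.21));move((.4245,-.1345,.16),-13)
```

```text
shift [-206.0, 144.0, -2.0] pos [0.5802 0.2846 0.2073] t 45.23 op 1.002
shift [-363.0, 260.0, 48.0, ('wz', np.float64(-43.0))] pos [0.5802 0.2846 0.2073] t 45.23 op 1.002
```

Call:
servo_tool(plan="-41 29 0 0 0 0 1; -82 58 0 0 0 0 1; -123 87 0 0 0 0 1; -164 116 0 0 0 0 1; -206 144 0 0 0 0 1")

```text
clock: 45.85
tcp_pos: [0.4904, 0.0483, 0.2069]
orientation: [-3.004, -0.917, -0.004]
ft_force: [0.6, 0.1, 0.6]
opening: 1.0
gripper_force: 0.0
```

Call:
servo_tool(plan="-32 23 0 0 0 -9 1; -64 46 10 0 0 -18 1; -96 70 20 0 0 -27 1; -128 94 35 0 0 -36 1; -157 116 48 0 0 -43 1")

```text
clock: 46.48
tcp_pos: [0.4252, -0.1355, 0.1585]
orientation: [2.454, 1.959, 0.005]
ft_force: [0.5, 0.2, -0.3]
opening: 0.997
gripper_force: 0.0
```

Call:
servo_tool(plan="0 0 0 0 0 0 1; 0 0 20 0 0 0 1; 0 0 40 0 0 0 1; 0 0 40 0 0 0 1; 0 0 40 0 0 0 1")

```text
clock: 47.1
tcp_pos: [0.4261, -0.1336, 0.1186]
orientation: [2.457, 1.955, 0.002]
ft_force: [0.9, -1.0, -1.0]
opening: 0.997
gripper_force: 0.0
```

Run:
```python
from h2 import *
C=cam("wrist"); cands("wrist",C,["foam_c"],.3); 
for b in boxes_of("wrist","foam_c")[:3]: print(b, at(C,b["centre"],.02))
move((.4245,-.1345,.016),-13)
o=ortho(C,.030,.35,.49,-.27,-.08,4); cv2.imwrite("pics/o7.png",o[:,:,::-1])
```

```text
foam_c 0.82 [195. 317.] [ 0.4237 -0.1315]
foam_c 0.78 [288. 322.] [ 0.4087 -0.2137]
{'centre': [203.0, 315.5], 'confidence': 0.85} [ 0.42253106 -0.13189513  0.02      ]
{'centre': [297.4, 324.5], 'confidence': 0.77} [ 0.41145595 -0.21089144  0.02      ]
shift [-1.0, -1.0, 102.0, ('wz', np.float64(0.0))] pos [ 0.426  -0.1336  0.1185] t 47.25 op 1.0
```

View pics/o7.png

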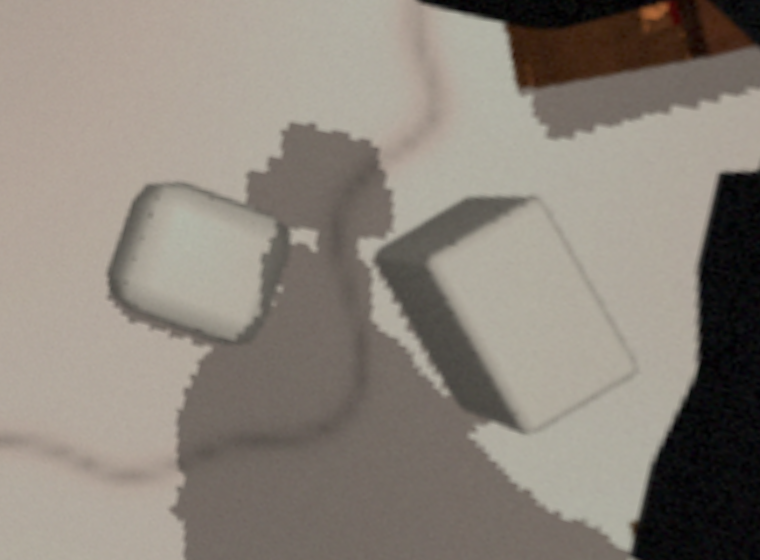

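The lump is centred at about (200,265) and turned about 18°. The foam block's top face is centred at (533,315), with its long axis at 29°.

Call:
servo_tool(plan="1 -3 50 0 0 5 1; 1 -3 102 0 0 5 1; 1 -3 102 0 0 5 0.1; 1 -3 102 0 0 5 0.1; 1 -3 102 0 0 5 0.1")

```text
clock: 47.88
tcp_pos: [0.4242, -0.1327, 0.0177]
orientation: [2.539, 1.844, 0.005]
ft_force: [-0.9, -0.3, 12.2]
opening: 0.418
gripper_force: 28.6
```

Call:
servo_tool(plan="0 0 0 0 0 0 0.1; 0 0 0 0 0 0 0.1; 0 0 -40 0 0 0 0.1; 0 0 -90 0 0 0 0.1; 0 0 -140 0 0 0 0.1")

```text
clock: 48.5
tcp_pos: [0.4226, -0.1323, 0.1583]
orientation: [2.541, 1.845, 0.002]
ft_force: [2.4, 0.2, 0.5]
opening: 0.415
gripper_force: 30.7
```

Run:
```python
from h2 import *
p,R,s=tool();print(s["gripper_force"],s["opening"]);move((.48,.06,.16));move((.515,.350,.16))
```

```text
30.689608454704285 0.4153266580686074
shift [201.0, -5.0, -2.0] pos [ 0.4226 -0.1323  0.1583] t 48.5 op 0.415
shift [487.0, -61.0, -1.0] pos [ 0.4226 -0.1323  0.1583] t 48.5 op 0.415
```

Call:
servo_tool(plan="50 -1 0 0 0 0 0.1; 100 -2 0 0 0 0 0.1; 150 -4 0 0 0 0 0.1; 200 -5 0 0 0 0 0.1; 250 -16 0 0 0 0 0.1")

```text
clock: 49.12
tcp_pos: [0.4857, 0.1124, 0.1575]
orientation: [2.541, 1.846, 0.005]
ft_force: [0.6, 0.4, -0.7]
opening: 0.41
gripper_force: 30.7
```

Call:
servo_tool(plan="50 -10 0 0 0 0 0.1; 100 -20 0 0 0 0 0.1; 150 -30 0 0 0 0 0.1; 200 -40 0 0 0 0 0.1; 237 -45 0 0 0 0 0.1")

```text
clock: 49.75
tcp_pos: [0.5147, 0.3532, 0.1576]
orientation: [2.539, 1.85, 0.004]
ft_force: [0.4, 0.2, -0.8]
opening: 0.415
gripper_force: 30.7
```

Call:
servo_tool(plan="0 0 0 0 0 0 0.1; 0 0 30 0 0 0 0.1; 0 0 60 0 0 0 0.1; 0 0 80 0 0 0 0.1; 0 0 80 0 0 0 0.1")

```text
clock: 50.38
tcp_pos: [0.5144, 0.3491, 0.0753]
orientation: [2.541, 1.846, -0.002]
ft_force: [-0.5, -0.4, 1.2]
opening: 0.418
gripper_force: 30.7
```

Call:
servo_tool(plan="0 0 0 0 0 0 0.7; 0 0 0 0 0 0 0.7; 0 0 -30 0 0 0 0.7; 0 0 -70 0 0 0 1; 0 0 -130 0 0 0 1")

```text
clock: 51.0
tcp_pos: [0.5142, 0.3497, 0.2064]
orientation: [2.541, 1.846, -0.003]
ft_force: [0.7, 0.6, 0.3]
opening: 1.002
gripper_force: 0.0
```

Run:
```python
from h2 import *
move((.48,.06,.21));move((.4115,-.2125,.14),-60.6)
```

```text
shift [-286.0, 57.0, -3.0] pos [0.5142 0.3497 0.2064] t 51.0 op 1.002
shift [-566.0, 76.0, 67.0, ('wz', np.float64(42.6))] pos [0.5142 0.3497 0.2064] t 51.0 op 1.002
```

Call:
servo_tool(plan="-57 11 0 0 0 0 1; -114 23 0 0 0 0 1; -171 34 0 0 0 0 1; -228 46 0 0 0 0 1; -286 57 0 0 0 0 1")

```text
clock: 51.62
tcp_pos: [0.4808, 0.0585, 0.2064]
orientation: [2.541, 1.846, 0.003]
ft_force: [0.1, 0.0, 0.6]
opening: 1.001
gripper_force: 0.0
```

Call:
servo_tool(plan="-56 4 0 0 0 9 1; -112 8 0 0 0 18 1; -168 12 0 0 0 27 1; -224 16 0 0 0 36 1; -280 19 0 0 0 43 1")

```text
clock: 52.25
tcp_pos: [0.4122, -0.2135, 0.2064]
orientation: [3.043, 0.781, 0.003]
ft_force: [1.5, 0.1, -0.1]
opening: 0.997
gripper_force: 0.0
```

Call:
servo_tool(plan="0 0 0 0 0 0 1; 0 0 20 0 0 0 1; 0 0 50 0 0 0 1; 0 0 67 0 0 0 1; 0 0 67 0 0 0 1")

```text
clock: 52.88
tcp_pos: [0.4122, -0.2109, 0.1383]
orientation: [-3.04, -0.789, 0.001]
ft_force: [0.7, -0.1, 0.2]
opening: 1.001
gripper_force: 0.0
```

Run:
```python
from h2 import *
C=cam("wrist"); cands("wrist",C,["foam_a","card_a"],.3)
move((.4115,-.2125,.018),-60.6); print(np.round(tool()[2]["joints"],2))
```

```text
foam_a 0.56 [194. 322.] [ 0.4101 -0.2134]
foam_a 0.33 [298. 358.] [ 0.3379 -0.292 ]
card_a 0.73 [296. 352.] [ 0.3367 -0.287 ]
shift [-2.0, -0.0, 122.0, ('wz', np.float64(-0.3))] pos [ 0.4132 -0.2117  0.1395] t 53.02 op 1.0
[-0.51  0.47  1.09  2.19 -0.59  0.81 -0.11]
```

Call:
servo_tool(plan="-2 0 60 0 0 0 1; -2 0 121 0 0 0 1; -2 0 121 0 0 0 0.1; -2 0 121 0 0 0 0.1; -2 0 121 0 0 0 0.1")

```text
clock: 53.65
tcp_pos: [0.4125, -0.2139, 0.0201]
orientation: [3.038, 0.786, 0.006]
ft_force: [-3.8, 1.6, 15.3]
opening: 0.386
gripper_force: 31.5
```

Call:
servo_tool(plan="0 0 0 0 0 0 0.1; 0 0 0 0 0 0 0.1; 0 0 -40 0 0 0 0.1; 0 0 -90 0 0 0 0.1; 0 0 -140 0 0 0 0.1")

```text
clock: 54.28
tcp_pos: [0.4108, -0.2131, 0.1606]
orientation: [3.041, 0.785, 0.003]
ft_force: [1.6, 0.3, 1.0]
opening: 0.392
gripper_force: 30.2
```

Run:
```python
from h2 import *
p,R,s=tool();print(s["gripper_force"],s["opening"]);move((.48,.06,.16));move((.581,.350,.16))
```

```text
30.1686429977417 0.3915725987639434
shift [193.0, -205.0, 1.0] pos [ 0.4108 -0.2131  0.1606] t 54.27 op 0.392
shift [422.0, -410.0, 1.0] pos [ 0.4108 -0.2131  0.1606] t 54.27 op 0.392
```

Call:
servo_tool(plan="38 -41 0 0 0 0 0.1; 77 -82 0 0 0 0 0.1; 116 -123 0 0 0 0 0.1; 154 -164 0 0 0 0 0.1; 193 -205 0 0 0 0 0.1")

```text
clock: 54.9
tcp_pos: [0.4807, 0.0622, 0.1595]
orientation: [-3.041, -0.787, -0.005]
ft_force: [0.6, -0.2, 0.6]
opening: 0.393
gripper_force: 30.2
```

Call:
servo_tool(plan="45 -41 0 0 0 0 0.1; 91 -82 0 0 0 0 0.1; 137 -123 0 0 0 0 0.1; 183 -164 0 0 0 0 0.1; 229 -205 0 0 0 0 0.1")

```text
clock: 55.52
tcp_pos: [0.5815, 0.353, 0.1603]
orientation: [3.041, 0.788, 0.005]
ft_force: [1.1, -0.5, -0.2]
opening: 0.389
gripper_force: 30.2
```

Call:
servo_tool(plan="0 0 0 0 0 0 0.1; 0 0 30 0 0 0 0.1; 0 0 60 0 0 0 0.1; 0 0 80 0 0 0 0.1; 0 0 80 0 0 0 0.1")

```text
clock: 56.15
tcp_pos: [0.5802, 0.35, 0.0774]
orientation: [3.04, 0.786, -0.001]
ft_force: [0.5, 0.1, 1.4]
opening: 0.392
gripper_force: 30.2
```

Call:
servo_tool(plan="0 0 0 0 0 0 0.7; 0 0 0 0 0 0 0.7; 0 0 -30 0 0 0 0.7; 0 0 -70 0 0 0 1; 0 0 -130 0 0 0 1")

```text
clock: 56.78
tcp_pos: [0.5802, 0.3502, 0.2083]
orientation: [3.04, 0.786, -0.002]
ft_force: [1.7, 0.7, 0.2]
opening: 0.995
gripper_force: 0.0
```

Run:
```python
from h2 import *
move((.48,.06,.21));move((.345,-.285,.18),9)
C=cam("scene"); cands("scene",C,["foam_a","card_a"],.35); C=cam("side"); cands("side",C,["foam_a","card_a"],.35)
```

```text
shift [-228.0, 205.0, -1.0] pos [0.5802 0.3502 0.2083] t 56.77 op 0.995
shift [-514.0, 442.0, 30.0, ('wz', np.float64(-70.0))] pos [0.5802 0.3502 0.2083] t 56.77 op 0.995
foam_a 0.69 [281. 400.] [0.5855 0.2895]
foam_a 0.68 [279. 434.] [0.5313 0.3485]
foam_a 0.65 [292. 423.] [0.5811 0.3459]
card_a 0.82 [146. 276.] [ 0.3417 -0.2944]
card_a 0.58 [264. 413.] [0.5216 0.2865]
foam_a 0.73 [138. 263.] [0.5198 0.3538]
foam_a 0.72 [132. 288.] [0.5902 0.3476]
foam_a 0.61 [147. 298.] [0.5857 0.2753]
foam_a 0.54 [316. 415.] [ 0.5671 -0.2897]
card_a 0.96 [369. 315.] [ 0.3405 -0.2903]
card_a 0.62 [150. 271.] [0.5202 0.3009]
card_a 0.4 [143. 278.] [0.5482 0.3176]
```

Call:
servo_tool(plan="-45 41 0 0 0 0 1; -91 82 0 0 0 0 1; -137 123 0 0 0 0 1; -183 164 0 0 0 0 1; -218 205 0 0 0 0 1")

```text
clock: 57.7
tcp_pos: [0.4875, 0.0636, 0.2065]
orientation: [3.041, 0.787, -0.003]
ft_force: [1.3, -1.2, -0.1]
opening: 0.999
gripper_force: 0.0
```

Call:
servo_tool(plan="-40 40 0 0 0 -10 1; -80 80 0 0 0 -20 1; -120 115 0 0 0 -30 1; -170 150 0 0 0 -40 1; -210 180 0 0 0 -50 1")

```text
clock: 58.32
tcp_pos: [0.3914, -0.1951, 0.2071]
orientation: [-2.418, -2.005, 0.0]
ft_force: [0.8, -0.5, -0.3]
opening: 1.0
gripper_force: 0.0
```

Run:
```python
from h2 import *
move((.341,-.288,.15),9)
```

```text
shift [-101.0, -32.0, 57.0, ('wz', np.float64(-19.7))] pos [ 0.3914 -0.1951  0.2071] t 58.33 op 1.0
```

Call:
servo_tool(plan="-30 -10 0 0 0 -5 1; -60 -20 0 0 0 -10 1; -101 -32 10 0 0 -20 1; -101 -32 35 0 0 -20 1; -101 -32 57 0 0 -20 1")

```text
clock: 58.95
tcp_pos: [0.3414, -0.287, 0.1492]
orientation: [-2.041, -2.387, 0.001]
ft_force: [0.2, -0.1, 0.1]
opening: 1.002
gripper_force: 0.0
```

Call:
servo_tool(plan="0 0 10 0 0 0 1; 0 0 20 0 0 0 1; 0 0 20 0 0 0 1; 0 0 20 0 0 0 1; 0 0 20 0 0 0 1")

```text
clock: 59.58
tcp_pos: [0.3431, -0.2871, 0.1312]
orientation: [2.039, 2.388, 0.001]
ft_force: [0.8, 0.4, -0.2]
opening: 0.999
gripper_force: 0.0
```

Run:
```python
from h2 import *
C=cam("wrist"); cands("wrist",C,["card_a"],.3)
hsv=cv2.cvtColor(C[0]["image"],cv2.COLOR_RGB2HSV); m=cv2.inRange(hsv,(8,90,60),(20,255,255)); cs,_=cv2.findContours(m,0,2)
for c in cs:
    if cv2.contourArea(c)>800:
        w=np.array([at(C,(q[0][1],q[0][0]),.03)[:2]*1000 for q in c],np.float32); print(cv2.contourArea(c),cv2.minAreaRect(w))
move((.341,-.288,.018),9)
```

```text
card_a 0.72 [193. 314.] [ 0.3373 -0.2877]
1883.0 ((583.4268188476562, -320.8292236328125), (61.12543487548828, 32.81486511230469), 8.94853401184082)
2672.0 ((337.4136962890625, -283.94573974609375), (31.723087310791016, 51.74613571166992), 10.478533744812012)
4769.0 ((538.199462890625, -272.1029357910156), (100.56444549560547, 153.01458740234375), 27.610387802124023)
shift [-1.0, -2.0, 113.0, ('wz', np.float64(0.0))] pos [ 0.343  -0.287   0.1311] t 59.67 op 1.002
```

Call:
servo_tool(plan="2 -5 56 0 0 -1 1; 2 -5 113 0 0 -1 1; 2 -5 113 0 0 -1 0.1; 2 -5 113 0 0 -1 0.1; 2 -5 113 0 0 -1 0.1")

```text
clock: 60.3
tcp_pos: [0.3389, -0.2868, 0.0198]
orientation: [2.016, 2.403, 0.001]
ft_force: [-1.0, 0.1, 1.3]
opening: 0.376
gripper_force: 0.5
```

Call:
servo_tool(plan="0 0 0 0 0 0 0.1; 0 0 0 0 0 0 0.1; 0 0 -40 0 0 0 0.1; 0 0 -90 0 0 0 0.1; 0 0 -150 0 0 0 0.1")

```text
clock: 60.92
tcp_pos: [0.3372, -0.2856, 0.17]
orientation: [2.019, 2.406, 0.001]
ft_force: [1.8, 0.4, 0.0]
opening: 0.366
gripper_force: 30.5
```

Run:
```python
from h2 import *
p,R,s=tool();print(s["gripper_force"],s["opening"]);move((.47,-.05,.16));move((.5,.06,.17));move((.549,.318,.17))
```

```text
30.54467797279358 0.36605058354959263
shift [209.0, 172.0, 10.0] pos [ 0.3372 -0.2856  0.17  ] t 60.92 op 0.366
shift [312.0, 220.0, 0.0] pos [ 0.3372 -0.2856  0.17  ] t 60.92 op 0.366
shift [558.0, 313.0, 0.0] pos [ 0.3372 -0.2856  0.17  ] t 60.92 op 0.366
```

Call:
servo_tool(plan="42 34 0 0 0 0 0.1; 84 68 0 0 0 0 0.1; 126 103 0 0 0 0 0.1; 168 138 0 0 0 0 0.1; 209 172 0 0 0 0 0.1")

```text
clock: 61.55
tcp_pos: [0.4716, -0.048, 0.1694]
orientation: [2.018, 2.406, 0.005]
ft_force: [0.4, -0.6, 0.7]
opening: 0.368
gripper_force: 30.6
```

Call:
servo_tool(plan="52 22 0 0 0 0 0.1; 104 43 0 0 0 0 0.1; 156 64 0 0 0 0 0.1; 208 85 0 0 0 0 0.1; 262 106 0 0 0 0 0.1")

```text
clock: 62.18
tcp_pos: [0.5297, 0.2286, 0.1698]
orientation: [2.018, 2.406, 0.005]
ft_force: [1.3, -0.1, 0.9]
opening: 0.37
gripper_force: 30.6
```

Call:
servo_tool(plan="44 18 0 0 0 0 0.1; 87 35 0 0 0 0 0.1; 87 35 20 0 0 0 0.1; 87 35 50 0 0 0 0.1; 87 35 80 0 0 0 0.1")

```text
clock: 62.8
tcp_pos: [0.5488, 0.3179, 0.0884]
orientation: [2.018, 2.405, 0.003]
ft_force: [-0.1, 0.3, 0.7]
opening: 0.369
gripper_force: 30.6
```

Run:
```python
from h2 import *
p,R,s=tool();print(s["gripper_force"],s["opening"]);move((.549,.318,.08))
```

```text
30.56339979171753 0.3693178274139775
shift [0.0, 0.0, 8.0] pos [0.5488 0.3179 0.0884] t 62.8 op 0.369
```

Call:
servo_tool(plan="0 0 10 0 0 0 0.1; 0 0 18 0 0 0 0.1; 0 0 18 0 0 0 0.65; 0 0 18 0 0 0 0.65; 0 0 10 0 0 0 0.65")

```text
clock: 63.42
tcp_pos: [0.5487, 0.3181, 0.0781]
orientation: [2.019, 2.406, -0.0]
ft_force: [-0.2, 0.3, 1.2]
opening: 0.651
gripper_force: 0.0
```

Call:
servo_tool(plan="0 0 -30 0 0 0 0.65; 0 0 -80 0 0 0 0.65; 0 0 -130 0 0 0 0.65; 0 0 -180 0 0 0 0.65; -60 0 -200 0 0 0 0.65")

```text
clock: 64.05
tcp_pos: [0.5595, 0.2649, 0.2808]
orientation: [2.007, 2.415, 0.009]
ft_force: [1.8, -1.4, 0.3]
opening: 0.652
gripper_force: 0.0
```

Run:
```python
from h2 import *
C=cam("scene"); cands("scene",C,["foam_a","card_a"],.3); S=cam("side"); cands("side",S,["foam_a","card_a"],.3)
W=cam("wrist"); save(W,"w9.png"); a=C[0]["image"][140:340,170:500]
cv2.imwrite("pics/f1.png",np.vstack([cv2.resize(a,(500,303)),cv2.resize(S[0]["image"][100:380,210:500],(500,290))])[:,:,::-1]); print(tool()[0],tool()[2]["ft_force"])
```

```text
foam_a 0.57 [237. 327.] [0.5702 0.0707]
foam_a 0.54 [296. 425.] [0.5903 0.3548]
foam_a 0.52 [277. 397.] [0.5793 0.2778]
foam_a 0.49 [272. 436.] [0.5119 0.3423]
card_a 0.83 [270. 420.] [0.5272 0.3079]
card_a 0.48 [261. 413.] [0.514  0.2828]
foam_a 0.63 [131. 287.] [0.5894 0.3491]
foam_a 0.38 [146. 294.] [0.5801 0.2834]
foam_a 0.36 [155. 358.] [0.7117 0.1707]
card_a 0.65 [148. 274.] [0.5288 0.303 ]
card_a 0.52 [134. 277.] [0.5599 0.3537]
[0.55834928 0.26089913 0.27699644] [ 0.20469298 -0.70322739  0.76650502]
```

View pics/f1.png

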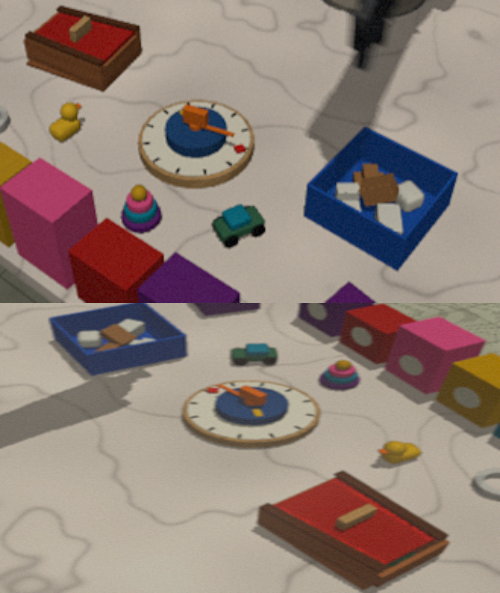

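Both views show all five chunks below the bin's rim at about (378,190), the lid shut, the hand on the marker, and the car, duck and tower in place.

Call:
servo_tool(plan="0 0 0 0 0 0 0.65; 0 0 0 0 0 0 0.65; 0 0 0 0 0 0 0.65; 0 0 0 0 0 0 0.65; 0 0 0 0 0 0 0.65")

```text
clock: 65.03
tcp_pos: [0.5589, 0.2598, 0.2773]
orientation: [2.019, 2.406, -0.0]
ft_force: [-0.2, 0.4, -0.1]
opening: 0.652
gripper_force: 0.0
```

```bash
python3 -c "
from plant import ctrl
print(ctrl.hand_in())"
```

```text
the job is handed in; nothing more can be done
None
```

Job handed in at about 65 s: green and yellow tokens (the only two there) in the box, lid wedged shut at about 20 N, minute hand within about 1° of the marker with the hour ring looking unmoved, all five chunks in the bin, other toys not touched; no verdict was returned.

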